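# Box up the retained sample jars

### The job

Get the day's retained samples ready for the store: stand every short amber jar upright in the blue tub, stand every tall white bottle upright in the grey tray (one was left in the tub by mistake and sticks up above the rim), and close the tub with its lid, fully home all round. The jars are glass, so set them down in the tub rather than dropping them, and leave the meter and the beaker where they are.

Things in the scene. Friction and masses are not known exactly. Their poses are not given: they have to be found in the camera images.
- tub: blue open storage tub, fixed to the bench by its non-slip feet; outer 194 mm (its x) by 214 mm (its y), rim 74 mm above the bench; walls and floor 5 mm, so inside 184 x 204 mm and 69 mm deep; a white fill line runs round the inside 64 mm up. Origin: centre of its underside, on the bench; z up
- tray: grey open spill tray, does not move; outer 108 mm (its x) by 228 mm (its y), 40 mm high, walls 4 mm, inner floor 5 mm above the bench. Origin: centre of its underside; z up. It stands left or right of the tub, the lid on the other side
- lid_grip (a point): middle of the black bar handle (108 mm along the lid's y, 18 mm wide, 20 mm high, free underneath) of the loose light-blue tub lid, 300 g, lying right side up: plate 204 (x) by 224 mm (y), 5 mm thick, below it a lip 8 mm deep, 174 x 194 mm, with 5 mm play each side in the tub's mouth, either way round. Point 47 mm above the lip's lower edge, 34 above the plate, 113 above the tub's underside when home
- jar1_mid (a point): short round amber glass sample jar with a black screw cap and a paper band, 46 mm diameter, 54 mm high, about 150 g (100 to 200 g); point at its centre, half-way up (27 mm), z up its axis. If present, it stands on the bench
- jar2_mid (a point): short round amber glass sample jar with a black screw cap and a paper band, 46 mm diameter, 54 mm high, about 150 g (100 to 200 g); point at its centre, half-way up (27 mm), z up its axis. If present, it stands on the bench
- jar3_mid (a point): short round amber glass sample jar with a black screw cap and a paper band, 46 mm diameter, 54 mm high, about 150 g (100 to 200 g); point at its centre, half-way up (27 mm), z up its axis. If present, it stands on the bench
- jar4_mid (a point): short round amber glass sample jar with a black screw cap and a paper band, 46 mm diameter, 54 mm high, about 150 g (100 to 200 g); point at its centre, half-way up (27 mm), z up its axis. If present, it stands on the bench
- jar5_mid (a point): short round amber glass sample jar with a black screw cap and a paper band, 46 mm diameter, 54 mm high, about 150 g (100 to 200 g); point at its centre, half-way up (27 mm), z up its axis. If present, it already stands in the tub
- bottle1_mid (a point): tall square white plastic buffer bottle with a green band and a round green cap, closed; body 50 x 50 mm up to 74 mm, then a neck and a 35 mm wide cap, 100 mm high in all, about 220 g; point on its axis, half-way up (50 mm); x and y square to the flat sides, z up. If present, it stands on the bench
- bottle2_mid (a point): tall square white plastic buffer bottle with a green band and a round green cap, closed; body 50 x 50 mm up to 74 mm, then a neck and a 35 mm wide cap, 100 mm high in all, about 220 g; point on its axis, half-way up (50 mm); x and y square to the flat sides, z up. If present, it stands on the bench
- bottle3_mid (a point): tall square white plastic buffer bottle with a green band and a round green cap, closed; body 50 x 50 mm up to 74 mm, then a neck and a 35 mm wide cap, 100 mm high in all, about 220 g; point on its axis, half-way up (50 mm); x and y square to the flat sides, z up. It was left standing in the tub and sticks out 31 mm above the rim
- meter_edge (a point): bystander: black desktop meter, 130 x 180 mm, 58 mm high, loose, beyond the tub to its right; point at the middle of its near edge, 15 mm up
- beaker: bystander: empty glass beaker, 72 mm wide, 85 mm high, loose; origin: centre of its underside

How it is judged:
On the way, in this order (a step that is already met when the one before it is completed fails the run):
1. all jars stand in the tub and the tall bottle is out of it (x of jar1_mid in the frame of tub between -0.085 and 0.085 m and y of jar1_mid in the frame of tub between -0.095 and 0.095 m and z of jar1_mid in the frame of tub between 0.022 and 0.042 m and angle between each of jar1_mid, jar2_mid, jar3_mid, jar4_mid, jar5_mid's own z axis and vertical below 0.15 rad and x of jar2_mid in the frame of tub between -0.085 and 0.085 m and y of jar2_mid in the frame of tub between -0.095 and 0.095 m and z of jar2_mid in the frame of tub between 0.022 and 0.042 m and x of jar3_mid in the frame of tub between -0.085 and 0.085 m and y of jar3_mid in the frame of tub between -0.095 and 0.095 m and z of jar3_mid in the frame of tub between 0.022 and 0.042 m and x of jar4_mid in the frame of tub between -0.085 and 0.085 m and y of jar4_mid in the frame of tub between -0.095 and 0.095 m and z of jar4_mid in the frame of tub between 0.022 and 0.042 m and x of jar5_mid in the frame of tub between -0.085 and 0.085 m and y of jar5_mid in the frame of tub between -0.095 and 0.095 m and z of jar5_mid in the frame of tub between 0.022 and 0.042 m and horizontal distance between bottle3_mid and tub above 0.15 m), for 0.2 s.
2. the lid is home on the tub (horizontal distance between lid_grip and tub below 0.01 m and z of lid_grip in the frame of tub between 0.108 and 0.117 m and angle between lid_grip's own z axis and vertical below 0.04 rad and angle between the y axis of lid_grip and the y axis of tub, either way round below 0.1 rad), for 0.2 s.
At the end, for the whole second after the job is handed in: Every jar present stands upright (within 0.15 rad) on the tub's floor, every bottle present stands upright (within 0.15 rad) on the tray's floor, and the lid lies level in the tub's mouth: within 10 mm of centre, its plate on the rim all round (height within about 4 mm, tilt under 0.04 rad) (all of step 2 and x of jar1_mid in the frame of tub between -0.085 and 0.085 m and y of jar1_mid in the frame of tub between -0.095 and 0.095 m and z of jar1_mid in the frame of tub between 0.022 and 0.042 m and angle between each of jar1_mid, jar2_mid, jar3_mid, jar4_mid, jar5_mid, bottle1_mid, bottle2_mid, bottle3_mid's own z axis and vertical below 0.15 rad and x of jar2_mid in the frame of tub between -0.085 and 0.085 m and y of jar2_mid in the frame of tub between -0.095 and 0.095 m and z of jar2_mid in the frame of tub between 0.022 and 0.042 m and x of jar3_mid in the frame of tub between -0.085 and 0.085 m and y of jar3_mid in the frame of tub between -0.095 and 0.095 m and z of jar3_mid in the frame of tub between 0.022 and 0.042 m and x of jar4_mid in the frame of tub between -0.085 and 0.085 m and y of jar4_mid in the frame of tub between -0.095 and 0.095 m and z of jar4_mid in the frame of tub between 0.022 and 0.042 m and x of jar5_mid in the frame of tub between -0.085 and 0.085 m and y of jar5_mid in the frame of tub between -0.095 and 0.095 m and z of jar5_mid in the frame of tub between 0.022 and 0.042 m and x of bottle1_mid in the frame of tray between -0.045 and 0.045 m and y of bottle1_mid in the frame of tray between -0.105 and 0.105 m and z of bottle1_mid in the frame of tray between 0.046 and 0.064 m and x of bottle2_mid in the frame of tray between -0.045 and 0.045 m and y of bottle2_mid in the frame of tray between -0.105 and 0.105 m and z of bottle2_mid in the frame of tray between 0.046 and 0.064 m and x of bottle3_mid in the frame of tray between -0.045 and 0.045 m and y of bottle3_mid in the frame of tray between -0.105 and 0.105 m and z of bottle3_mid in the frame of tray between 0.046 and 0.064 m); the robot touches nothing.
It fails at once if a jar is dropped into the tub (falls through its mouth faster than 0.9 m/s) ((linear speed of jar1 above 0.9 m/s and horizontal distance between jar1_mid and tub below 0.1 m and z of jar1_mid in the frame of tub below 0.06 m) or (linear speed of jar2 above 0.9 m/s and horizontal distance between jar2_mid and tub below 0.1 m and z of jar2_mid in the frame of tub below 0.06 m) or (linear speed of jar3 above 0.9 m/s and horizontal distance between jar3_mid and tub below 0.1 m and z of jar3_mid in the frame of tub below 0.06 m) or (linear speed of jar4 above 0.9 m/s and horizontal distance between jar4_mid and tub below 0.1 m and z of jar4_mid in the frame of tub below 0.06 m) or (linear speed of jar5 above 0.9 m/s and horizontal distance between jar5_mid and tub below 0.1 m and z of jar5_mid in the frame of tub below 0.06 m)).
It fails at once if the meter or the beaker is shifted by more than 30 mm or tipped over (distance of any of meter_edge, beaker from where it was at the start of the episode above 0.03 m or angle between beaker's own z axis and vertical above 0.5 rad).
Of jar1, jar2, jar3, jar4, jar5 only 4 to 5 are there at a start; the rules pass over those that are not, and their reading is None.
Of bottle1, bottle2 only 1 to 2 are there at a start; the rules pass over those that are not, and their reading is None.
At some moment in a run one of jar1, jar2, jar3, jar4, lid may be knocked a few centimetres aside while the robot is not near it.
It also fails if it takes over 210 s, if anything falls off the work surface, if the arm or the gripper's body presses on something with over 40 N, if the wrist force passes 120 N, or if a joint passes its speed limit or range.

### The arm

A 7-joint arm with a two-finger parallel gripper is mounted at the origin on the work surface. World frame = base frame: x ahead of the robot, y to its left, z up, the work surface at z = 0. Lengths are in m, angles in rad, forces in N, time in s.
With the tool pointing down it reaches from about 0.4 to 0.9 m from the base axis. Payload 5.5 kg.
Tool frame: the origin (TCP) lies midway between the tips of the shut fingers; the grasp point (between the pads) lies 19 mm behind it; z points along the fingers, x is the direction in which the jaws open and shut, and the axes are right-handed (so a half turn about z gives the same grasp; the last joint's range is limited). The gripper opens to 92 mm and grips with 3 to 60 N. Pads are 19 mm wide; open, the fingers measure 130 mm over their backs; the gripper's body (75 mm by 190 mm) begins 47 mm behind the grasp point.
Start: joints at [-0.849, 0.501, -0.427, 1.55, 0.221, 1.138, -0.21], TCP at [0.288, 0.583, 0.227] pointing down, gripper open.
Joint ranges: [-2.88, 2.88], [-0.31, 2.03], [-1.54, 1.56], [0.2, 2.42], [-1.41, 4.55], [0.19, 2.02], [-2.57, 2.57]. Speed limits (rad/s): [2.57, 2.57, 3.14, 3.14, 3.14, 3.14, 3.14].

### API

Orientations are given as a unit quaternion [x, y, z, w].
In Python, from plant import ctrl gives the robot as it stands.
- The arm moves only by the tool apply_moves, never from a script. Its argument "steps" is one flat list of numbers, 5 for each row, row after row: the closure, from -1 (fully open) to 1 (shut), then the shift along the tool's x, y, z in mm, then the turn about the tool's z in degrees. A call has 1 to 20 rows; each row shifts and turns the commanded pose from where the row before left it, along the tool's axes as they then stand; what a row does not reach is not made up. A row lasts 1/8 s, in which the tool goes at most 62.5 mm and 10.7 degrees, less where a joint would pass 70% of its speed; a pose out of reach is approached as far as the arm can. A call with a gripper value outside its range is refused whole. The fingers move at their own pace and stop on an object; "newtons" is the grip in N (left out, the last holds). Time passes only in rows, so rows that do not move let the fingers close. It gives the time, the measured TCP pose, the force and the opening at its end, in the units of the state.
- ctrl.sense(): the state, without advancing time (a new reading comes with each control period).
- ctrl.get_image(name): name is "scene" or "top"; returns the picture (400x640x3 uint8, red, green, blue); there is no depth.
- ctrl.camera_model(name): a dict with "fov_y" (degrees; the focal length in pixels is half the picture's height over the tangent of half this angle, whatever the lens; pixels are square), "cx", "cy" (the principal point, pixels), "eye" and "orientation" of the camera in the world. Camera axes: x right, y down, z forward; pixel columns grow to the right and rows downward; lengths in m; the calibration is good to about 2 mm. A picture is of the moment at which its call begins. camera_model takes no time and is no camera call.
- ctrl.close_job(): hands the job in, once; it reports no verdict.
The state is a dict: "time_s": time; "qpos": joint angles; "joint_velocities": joint speeds; "joint_efforts": joint torques, N m; "tool_pos": TCP position; "tcp_rot": TCP orientation; "contact_force": force on the tool from outside, world axes, zero at the start; "wrist_torque": the same for the moment, N m; "opening": finger opening in m.
Only numpy, scipy, OpenCV 4.12 (cv2) and the standard library are available. Lean on these libraries where they do the work, as an engineer would, in place of code of your own. Each camera call takes 0.05 s, during which the arm holds its last target.

## Working session

There is one attempt and no reset: what is moved stays moved. The work goes in short steps, Python scripts to look and compute and a tool call to move; the robot and the scene stay as the last step left them, time stands still between calls to the robot, and variables do not carry over. Pictures are saved under pics/ and viewed, and the job is handed in when it is done.

Besides the shell and the picture viewer there is one more tool, called after "Call:" as name(argument=value, ...), one argument or row to a line, values as JSON. apply_moves: Moves the arm, as the interface text tells. Its arguments: {"type":"object","properties":{"steps":{"type":"array","items":{"type":"number"}},"newtons":{"type":"number"}},"required":["steps"]}

```bash
ls; mkdir -p pics; python3 - <<'E'
from plant import ctrl
import cv2
print(ctrl.sense())
for n in("scene","top"):
    print(n,ctrl.camera_model(n)); cv2.imwrite(f"pics/{n}0.png",ctrl.get_image(n)[:,:,::-1])
E
```

```text
pics
{'time_s': 0.0, 'qpos': array([-0.84880971,  0.50184308, -0.42678973,  1.55141908,  0.22082933,
        1.13826696, -0.21029723]), 'joint_velocities': array([-1.28633629e-03, -5.14040483e-04, -7.36473820e-04, -9.96836828e-05,
       -4.00091006e-04, -4.61872538e-04,  8.30217268e-04]), 'joint_efforts': array([ 5.09384899e-04, -5.66585183e+01, -5.81646502e+00, -2.79107523e+01,
       -6.87585678e-02,  3.06318991e-02,  1.87488686e-04]), 'tool_pos': array([0.28760929, 0.58215874, 0.22569406]), 'tcp_rot': array([ 8.49353644e-01,  5.27823368e-01, -8.08992782e-04,  4.74136260e-04]), 'contact_force': array([0.81950447, 0.00110058, 0.4619655 ]), 'wrist_torque': array([ 0.0522282 , -0.02565967,  0.05262406]), 'opening': 0.0921504062481889}
scene {'fov_y': 42.72538703254425, 'cx': 313.0742096855658, 'cy': 194.23541702173983, 'eye': array([1.52870918, 0.19824195, 0.94472804]), 'orientation': array([ 0.57271386,  0.71216065, -0.31094115, -0.26103954])}
top {'fov_y': 43.811973613289894, 'cx': 318.3604161543613, 'cy': 200.75470538032928, 'eye': array([ 0.3768274 , -0.00673348,  1.10952398]), 'orientation': array([-0.70403449,  0.70584521, -0.05224035,  0.05821445])}
```

View pics/top0.png

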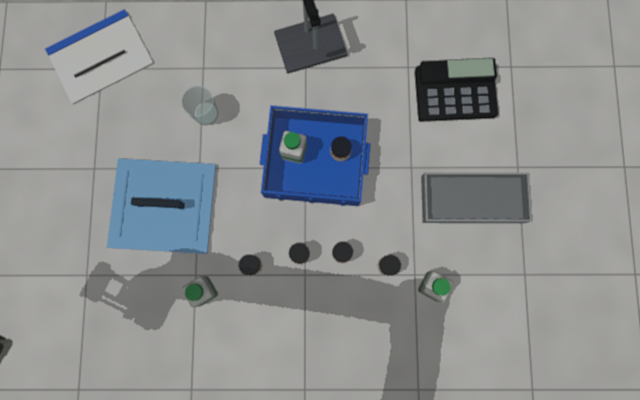

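View pics/scene0.png

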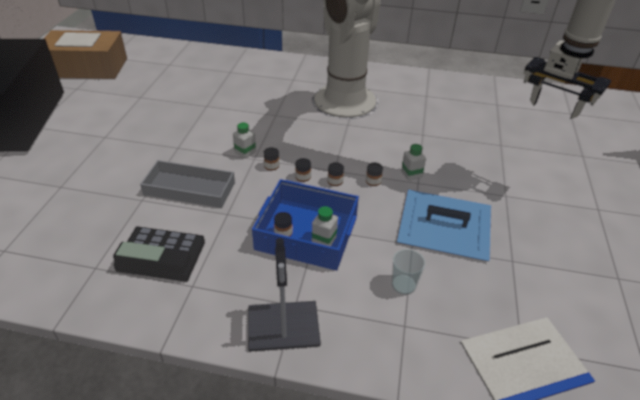

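```bash
cat > h.py <<'E'
import numpy as np, cv2
from scipy.spatial.transform import Rotation as R
from plant import ctrl
class Cam:
    def __init__(s,n):
        m=ctrl.camera_model(n); s.f=200/np.tan(np.radians(m['fov_y'])/2)
        s.c=np.array([m['cx'],m['cy']]); s.e=np.array(m['eye']); s.R=R.from_quat(m['orientation']).as_matrix()
    def pt(s,uv,z):
        d=s.R@np.array([(uv[0]-s.c[0])/s.f,(uv[1]-s.c[1])/s.f,1]); return (s.e+d*(z-s.e[2])/d[2])[:2]
    def px(s,p):
        q=s.R.T@(np.array(p)-s.e); return s.f*q[:2]/q[2]+s.c
def img(n,save=None):
    im=ctrl.get_image(n)[:,:,::-1].copy()
    if save: cv2.imwrite(save,im)
    return im
def blobs(mask,amin=30):
    n,l,st,ce=cv2.connectedComponentsWithStats(mask.astype('uint8'))
    return [(i,st[i],ce[i],l==i) for i in range(1,n) if st[i][4]>=amin]
def st():
    s=ctrl.sense(); r=R.from_quat(s['tcp_rot']).as_matrix()
    print('t',round(s['time_s'],2),'pos',s['tool_pos'].round(4),'xaxis',r[:,0].round(3),'ang',round(float(np.degrees(np.arctan2(r[1,0],r[0,0]))),2),'z',r[:,2].round(3),'F',s['contact_force'].round(1),'T',s['wrist_torque'].round(2),'open',round(s['opening'],4),'q',s['qpos'].round(2))
    return s,r
def to(xyz,ang=None):
    """print shift in tool axes (mm) and turn (deg)"""
    s=ctrl.sense(); r=R.from_quat(s['tcp_rot']).as_matrix()
    d=r.T@(np.array(xyz)-s['tool_pos'])*1000
    a=np.degrees(np.arctan2(r[1,0],r[0,0])); 
    print('shift',d.round(1), None if ang is None else ('turn(tool z, down)',round(-(((ang-a)+90)%180-90),1)))
E
cat > see.py <<'E'
from h import *
import sys
tag=sys.argv[1]
t=Cam('top');s=Cam('scene')
for n,c in (('top',t),('scene',s)):
    im=cv2.imread(f'pics/{n}{tag}.png'); hsv=cv2.cvtColor(im,cv2.COLOR_BGR2HSV); H,S,V=[hsv[...,i].astype(int) for i in range(3)]
    for nm,m,z in (('blue',(H>105)&(H<128)&(S>150),.074),('lid',(H>95)&(H<112)&(S>70)&(S<165)&(V>120),.013),('green',(H>60)&(H<85)&(S>110),.1),('black',V<45,.054)):
        for i,b,ce,mm in blobs(m,40):
            print(n,nm,b.tolist(),ce.round(1),'@z',z,c.pt(ce,z).round(4))
E
python3 see.py 0
```

```text
top blue [46, 11, 81, 43, 537] [85.6 32. ] @z 0.074 [0.9238 0.5218]
top blue [261, 106, 109, 99, 7353] [316.6 158.3] @z 0.074 [0.6318 0.0055]
top lid [107, 159, 108, 94, 8367] [161.8 205.9] @z 0.013 [0.5393 0.3524]
top green [284, 132, 16, 17, 197] [291.8 140.1] @z 0.1 [0.665  0.0572]
top green [433, 279, 17, 16, 222] [440.9 286.5] @z 0.1 [ 0.3618 -0.2427]
top green [186, 284, 16, 16, 206] [193.5 291.8] @z 0.1 [0.3523 0.252 ]
top black [304, 0, 17, 27, 262] [312.   12.9] @z 0.054 [0.9778 0.0157]
top black [416, 60, 82, 61, 2617] [451.2  91.4] @z 0.054 [ 0.788  -0.2935]
top black [332, 138, 19, 19, 274] [340.9 146.9] @z 0.054 [ 0.6621 -0.0474]
top black [333, 243, 18, 18, 82] [340.8 251.3] @z 0.054 [ 0.4349 -0.0451]
top black [290, 244, 19, 19, 125] [298.9 252.8] @z 0.054 [0.4319 0.0434]
top black [240, 256, 20, 19, 180] [249.1 266.3] @z 0.054 [0.4039 0.1483]
top black [380, 256, 20, 18, 138] [390.  264.6] @z 0.054 [ 0.4069 -0.1484]
scene blue [253, 187, 104, 74, 3282] [306.5 220.4] @z 0.074 [0.6783 0.0155]
scene blue [260, 197, 11, 20, 58] [264.6 206.1] @z 0.074 [ 0.6528 -0.0964]
sce
[... 341 characters left out ...]
@z 0.1 [0.6688 0.058 ]
scene black [326, 0, 20, 22, 355] [336.5   9.3] @z 0.054 [-0.6331 -0.1428]
scene black [560, 36, 34, 22, 327] [575.9  48.5] @z 0.054 [-0.4881  0.8222]
scene black [0, 40, 62, 111, 5444] [25.1 91. ] @z 0.054 [ 0.2788 -1.0218]
scene black [526, 58, 85, 43, 1104] [573.1  77.7] @z 0.054 [-0.2452  0.7745]
scene black [297, 164, 12, 7, 59] [302.1 167.3] @z 0.054 [ 0.4599 -0.0453]
scene black [329, 169, 13, 6, 46] [334.5 172. ] @z 0.054 [0.4598 0.0452]
scene black [276, 220, 14, 8, 67] [282.8 224.1] @z 0.054 [ 0.6842 -0.0423]
scene black [277, 242, 7, 11, 54] [279.4 247.3] @z 0.054 [ 0.7593 -0.031 ]
scene black [115, 249, 85, 31, 1148] [155.7 266.8] @z 0.054 [ 0.8766 -0.2853]
```

```bash
python3 - <<'E'
from h import *
im=cv2.imread('pics/top0.png')
cv2.imwrite('pics/topA.png',cv2.resize(im[90:310,240:400],None,fx=3.6,fy=3.6,interpolation=cv2.INTER_CUBIC)[:600])
cv2.imwrite('pics/topC.png',np.hstack([cv2.resize(im[265:315,170:230],None,fx=6,fy=6,interpolation=cv2.INTER_CUBIC),cv2.resize(im[262:312,410:470],None,fx=6,fy=6,interpolation=cv2.INTER_CUBIC)]))
E
```

```text
(no output)
```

View pics/topA.png

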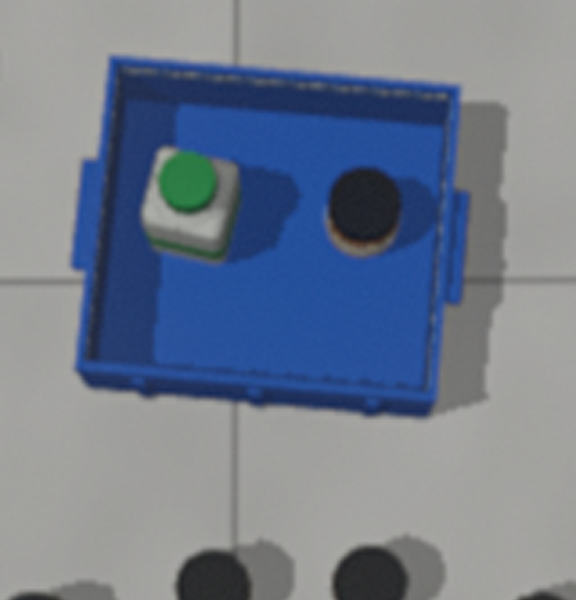

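View pics/topC.png

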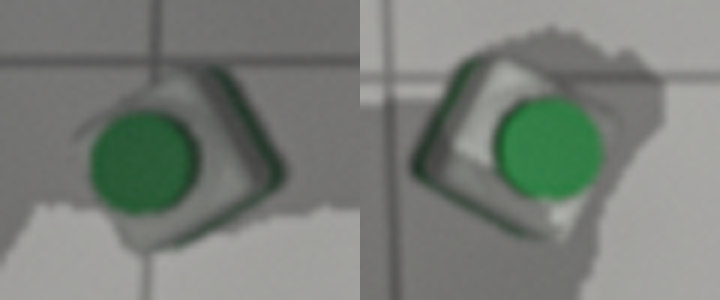

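```bash
python3 - <<'E'
from h import *
t=Cam('top')
A=lambda p:(p[0]/3.6+240,p[1]/3.6+90)
c=[t.pt(A(p),.074) for p in((111,58),(461,88),(434,396),(79,372))]
print(np.round(c,4),'mean',np.mean(c,0)); 
for i in range(4):
    d=c[(i+1)%4]-c[i]; print(np.hypot(*d).round(4),np.degrees(np.arctan2(d[1],d[0])).round(1))
# bottle3 top face z=.079
print('b3 cap',t.pt(A((188,182)),.105),'jar5',t.pt(A((365,205)),.059))
c=[t.pt(A(p),.075) for p in((158,148),(240,165),(222,248),(143,224))];print(np.round(c,4),np.mean(c,0))
for i in range(4):
    d=c[(i+1)%4]-c[i]; print(np.hypot(*d).round(4),np.degrees(np.arctan2(d[1],d[0])).round(1))
L=lambda p:(p[0]/6+170,p[1]/6+265)
Rr=lambda p:((p[0]-360)/6+410,p[1]/6+262)
def ang(f,a,b):
    d=t.pt(f(b),.03)-t.pt(f(a),.03); return np.degrees(np.arctan2(d[1],d[0])).round(1),np.hypot(*d).round(4)
print('L',ang(L,(217,68),(285,175)),ang(L,(285,178),(180,245)))
print('R',ang(Rr,(470,62),(415,170)),ang(Rr,(415,172),(525,238)))
print('capL',t.pt(L((144,162)),.1),'capR',t.pt(Rr((550,148)),.1))
# lid
im=cv2.imread('pics/top0.png');hsv=cv2.cvtColor(im,cv2.COLOR_BGR2HSV); H,S,V=[hsv[...,i].astype(int) for i in range(3)]
m=((H>95)&(H<112)&(S>70)&(S<165)&(V>120)); b=[b for b in blobs(m,1000)][0]
ct,_=cv2.findContours(b[3].astype('uint8'),0,1); print('lid rect',cv2.boxPoints(cv2.minAreaRect(ct[0])))
q=cv2.boxPoints(cv2.minAreaRect(ct[0])); c=[t.pt(p,.013) for p in q]; print(np.mean(c,0),[np.degrees(np.arctan2(*(c[(i+1)%4]-c[i])[::-1])).round(1) for i in range(4)],[np.hypot(*(c[(i+1)%4]-c[i])).round(3) for i in range(4)])
for nm,px in (('lampbase',(317,45)),('lamptip',(310,3))):print(nm,t.pt(px,.02),t.pt(px,.3))
E
```

```text
[[ 0.7488  0.1049]
 [ 0.7289 -0.1061]
 [ 0.5414 -0.087 ]
 [ 0.5564  0.1212]] mean [0.64388272 0.00823705]
0.2119 -95.4
0.1885 174.2
0.2087 85.9
0.1931 -4.8
b3 cap [0.66247902 0.0559001 ] jar5 [ 0.66075665 -0.04829076]
[[0.6921 0.0759]
 [0.6814 0.0268]
 [0.6305 0.0373]
 [0.6454 0.0844]] [0.66233327 0.05608615]
0.0503 -102.3
0.0519 168.2
0.0493 72.5
0.0475 -10.3
L (np.float64(-145.9), np.float64(0.0456)) (np.float64(122.5), np.float64(0.0435))
R (np.float64(151.2), np.float64(0.0433)) (np.float64(-121.2), np.float64(0.0446))
capL [0.35193581 0.25092009] capR [ 0.36158066 -0.24415386]
lid rect [[106.8755  246.99223]
 [112.47472 157.40468]
 [214.76265 163.79768]
 [209.16344 253.38524]]
[0.54180936 0.35470953] [np.float64(0.1), np.float64(-93.9), np.float64(178.3), np.float64(86.3)] [np.float64(0.203), np.float64(0.234), np.float64(0.202), np.float64(0.227)]
lampbase [0.91647666 0.0048139 ] [0.77779059 0.00184631]
lamptip [1.02242038 0.0212243 ] [0.85650753 0.01403935]
```

```bash
python3 - <<'E'
from h import *
im=cv2.imread('pics/top0.png')
cv2.imwrite('pics/topD.png',np.hstack([cv2.resize(im[150:260,100:222],None,fx=3.2,fy=3.2,interpolation=cv2.INTER_CUBIC),cv2.resize(im[150:260,415:537],None,fx=3.2,fy=3.2,interpolation=cv2.INTER_CUBIC)]))
E
```

```text
(no output)
```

View pics/topD.png

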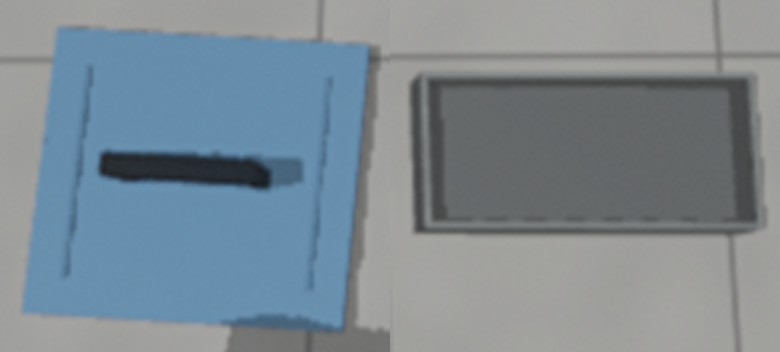

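```bash
cat >> h.py <<'E'
def go(xyz,ang):
    """turn first, then shift in turned tool axes"""
    s=ctrl.sense(); r=R.from_quat(s['tcp_rot']).as_matrix()
    a=np.degrees(np.arctan2(r[1,0],r[0,0])); t=-(((ang-a)+90)%180-90)
    r2=r@R.from_euler('z',t,degrees=True).as_matrix()
    d=r2.T@(np.array(xyz)-s['tool_pos'])*1000
    print('at',s['tool_pos'].round(4),'ang',round(a,1),'turn',round(t,1),'then shift',d.round(1),'dist',np.linalg.norm(d).round(0),'q7',s['qpos'][6].round(2),'t',round(s['time_s'],2))
E
python3 - <<'E'
from h import *
t=Cam('top')
D=lambda p:((p[0]-390)/3.2+415,p[1]/3.2+150)
c=[t.pt(D(p),.04) for p in((420,73),(757,75),(760,226),(428,226))]
print(np.round(c,4),np.mean(c,0),[np.degrees(np.arctan2(*(c[(i+1)%4]-c[i])[::-1])).round(1) for i in range(4)],[np.hypot(*(c[(i+1)%4]-c[i])).round(3) for i in range(4)])
D=lambda p:(p[0]/3.2+100,p[1]/3.2+150)
c=[t.pt(D(p),.013) for p in((57,27),(370,45),(342,330),(22,312))]
print('lid',np.mean(c,0),[np.degrees(np.arctan2(*(c[(i+1)%4]-c[i])[::-1])).round(1) for i in range(4)],[np.hypot(*(c[(i+1)%4]-c[i])).round(3) for i in range(4)])
print(t.pt(D((183,165)),.057))
go([.352,.251,.15],33.5); go([.352,.251,.15],-56.5)
E
```

```text
[[ 0.6067 -0.2304]
 [ 0.6045 -0.4603]
 [ 0.5006 -0.4553]
 [ 0.5013 -0.2321]] [ 0.55326115 -0.34450983] [np.float64(-90.6), np.float64(177.2), np.float64(89.8), np.float64(0.9)] [np.float64(0.23), np.float64(0.104), np.float64(0.223), np.float64(0.105)]
lid [0.54090567 0.35238516] [np.float64(-93.6), np.float64(176.2), np.float64(86.7), np.float64(-3.4)] [np.float64(0.223), np.float64(0.201), np.float64(0.222), np.float64(0.202)]
[0.54214626 0.34823269]
at [0.2876 0.5822 0.2258] ang 63.7 turn 30.2 then shift [-129.   311.6   76.2] dist 346.0 q7 -0.21 t 0.1
at [0.2876 0.5822 0.2258] ang 63.7 turn -59.8 then shift [-311.6 -129.    76.2] dist 346.0 q7 -0.21 t 0.1
```

Call:
apply_moves(
  steps=[-1,0,0,0,10,-1,0,0,0,10,-1,0,0,0,10,-1,-18,44,11,0,-1,-18,44,11,0,-1,-18,44,11,0,-1,-18,44,11,0,-1,-18,44,11,0,-1,-18,44,11,0,-1,-21,48,10,0,-1,0,0,0,0,-1,0,0,0,0],
  newtons=20,
)

```text
time_s: 1.6
tool_pos: [0.3538, 0.2522, 0.1509]
tcp_rot: [0.957, 0.29, 0.0, -0.0]
contact_force: [-0.2, 0.3, 0.2]
opening: 0.0915
```

```bash
python3 - <<'E'
from h import *
st(); go([.352,.251,.041],33.5)
E
```

```text
t 1.6 pos [0.3538 0.2522 0.1509] xaxis [0.832 0.555 0.001] ang 33.69 z [ 0.     0.001 -1.   ] F [-0.2  0.3  0.2] T [-0.02 -0.04  0.02] open 0.0915 q [-0.47  0.2  -0.24  2.14  0.06  0.8  -0.15]
at [0.3538 0.2522 0.1509] ang 33.7 turn 0.2 then shift [ -2.2   0.  109.9] dist 110.0 q7 -0.15 t 1.6
```

Call:
apply_moves(
  steps=[-1,-2,0,40,0,-1,0,0,40,0,-1,0,0,30,0,-1,0,0,0,0,-1,0,0,0,0,1,0,0,0,0,1,0,0,0,0,1,0,0,0,0,1,0,0,0,0,1,0,0,0,0,1,0,0,0,0],
  newtons=20,
)

```text
time_s: 2.98
tool_pos: [0.3527, 0.2511, 0.041]
tcp_rot: [0.957, 0.29, 0.001, -0.0]
contact_force: [1.0, 1.5, 1.7]
opening: 0.0504
```

```bash
python3 - <<'E'
from h import *
st(); go([.553,-.27,.25],0)
E
```

```text
t 2.98 pos [0.3527 0.2511 0.041 ] xaxis [0.832 0.555 0.002] ang 33.71 z [ 0.001  0.001 -1.   ] F [1.  1.5 1.7] T [ 0.16 -0.29 -0.03] open 0.0504 q [-0.51  0.41 -0.2   2.21  0.15  0.53 -0.23]
at [0.3527 0.2511 0.041 ] ang 33.7 turn 33.7 then shift [ 200.5  520.9 -209.3] dist 596.0 q7 -0.23 t 2.98
```

Call:
apply_moves(
  steps=[1,0,0,-50,0,1,0,0,-50,9,1,0,0,-50,9,1,0,0,-50,8,1,0,0,0,8,1,14,47,0,0,1,14,47,0,0,1,14,47,0,0,1,14,47,0,0,1,14,47,0,0,1,14,47,0,0,1,14,47,0,0,1,14,47,0,0,1,14,47,0,0,1,14,47,0,0,1,14,47,0,0,1,14,47,0,0,1,14,47,0,0,1,14,47,0,0],
)

```text
time_s: 5.35
tool_pos: [0.5443, -0.4089, 0.2391]
tcp_rot: [1.0, -0.002, -0.001, -0.001]
contact_force: [0.5, 0.7, -1.9]
opening: 0.0495
```

```bash
python3 - <<'E'
from h import *
st(); go([.553,-.414,.048],0)
E
```

```text
t 5.35 pos [ 0.5443 -0.4089  0.2391] xaxis [ 1.    -0.005 -0.003] ang -0.27 z [-0.003  0.002 -1.   ] F [ 0.5  0.7 -1.9] T [-0.11  0.01 -0.04] open 0.0495 q [ 0.36  0.53  0.35  1.47 -0.19  1.18  0.74]
at [ 0.5443 -0.4089  0.2391] ang -0.3 turn -0.3 then shift [  9.2   5.5 191.1] dist 191.0 q7 0.74 t 5.35
```

Call:
apply_moves(
  steps=[1,0,0,0,0,1,5,2,45,0,1,0,0,45,0,1,0,0,45,0,1,0,0,25,0,1,0,0,0,0,1,0,0,15,0,1,0,0,10,0,1,0,0,5,0,1,0,0,2,0,1,0,0,0,0,1,0,0,0,0],
)

```text
time_s: 6.85
tool_pos: [0.55, -0.4106, 0.0491]
tcp_rot: [1.0, -0.002, 0.0, 0.0]
contact_force: [0.6, -0.9, -2.3]
opening: 0.0503
```

```bash
python3 - <<'E'
from h import *
st(); go([.553,-.414,.046],0); img('top','pics/top1.png'); img('scene','pics/scene1.png')
E
```

```text
t 6.85 pos [ 0.55   -0.4106  0.0491] xaxis [ 1.    -0.005  0.001] ang -0.29 z [ 0.001 -0.    -1.   ] F [ 0.6 -0.9 -2.3] T [-0.12  0.04 -0.02] open 0.0503 q [ 0.4   0.74  0.3   1.59 -0.26  0.85  0.79]
at [ 0.55   -0.4106  0.0491] ang -0.3 turn -0.3 then shift [3.  3.4 3.2] dist 5.0 q7 0.79 t 6.85
```

View pics/scene1.png

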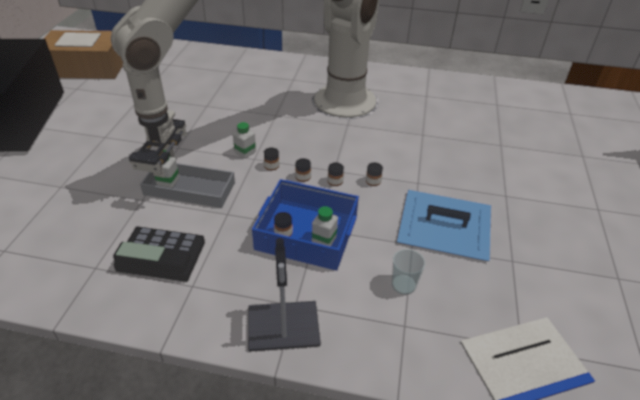

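Call:
apply_moves(
  steps=[1,0,3,2,0,1,0,0,1,0,1,0,0,0,0,-0.5,0,0,0,0,-0.5,0,0,0,0,-0.5,0,0,0,0,-0.5,0,0,-30,0,-0.5,0,0,-40,0,-1,0,0,-40,0,-1,0,0,0,0],
)

```text
time_s: 8.2
tool_pos: [0.5521, -0.4155, 0.1605]
tcp_rot: [1.0, -0.003, 0.003, 0.002]
contact_force: [-0.3, -0.1, 0.1]
opening: 0.0842
```

```bash
python3 - <<'E'
from h import *
st(); go([.3617,-.2435,.041],-30);go([.3617,-.2435,.041],60)
E
```

```text
t 8.2 pos [ 0.5521 -0.4155  0.1605] xaxis [ 1.    -0.005  0.007] ang -0.29 z [ 0.007 -0.005 -1.   ] F [-0.3 -0.1  0.1] T [-0.11  0.01 -0.  ] open 0.0842 q [ 0.38  0.61  0.34  1.52 -0.22  1.03  0.77]
at [ 0.5521 -0.4155  0.1605] ang -0.3 turn 29.7 then shift [-251.8  -53.9  117.4] dist 283.0 q7 0.77 t 8.2
at [ 0.5521 -0.4155  0.1605] ang -0.3 turn -60.3 then shift [  53.9 -251.8  117.4] dist 283.0 q7 0.77 t 8.2
```

Next: the right-hand bench bottle.

Call:
apply_moves(
  steps=[-1,0,0,0,10,-1,0,0,0,10,-1,0,0,0,10,-1,-50,-11,0,0,-1,-50,-11,0,0,-1,-50,-11,0,0,-1,-50,-11,0,0,-1,-50,-11,0,0,-1,0,0,0,0,-1,0,0,10,0,-1,0,0,0,0],
)

```text
time_s: 9.57
tool_pos: [0.3619, -0.2405, 0.1449]
tcp_rot: [0.965, -0.261, -0.0, 0.0]
contact_force: [-0.6, -0.6, 0.0]
opening: 0.0917
```

```bash
python3 - <<'E'
from h import *
st(); go([.3617,-.2435,.041],-30)
E
```

```text
t 9.57 pos [ 0.3619 -0.2405  0.1449] xaxis [ 0.863 -0.505 -0.001] ang -30.3 z [-0.001 -0.001 -1.   ] F [-0.6 -0.6  0. ] T [-0.1   0.13 -0.02] open 0.0917 q [ 0.06  0.22  0.51  2.17 -0.15  0.79  0.15]
at [ 0.3619 -0.2405  0.1449] ang -30.3 turn -0.3 then shift [  1.4   2.6 103.9] dist 104.0 q7 0.15 t 9.57
```

Call:
apply_moves(
  steps=[-1,1,3,40,0,-1,0,0,40,0,-1,0,0,24,0,-1,0,0,0,0,-1,0,0,0,0,1,0,0,0,0,1,0,0,0,0,1,0,0,0,0,1,0,0,0,0,1,0,0,0,0,1,0,0,0,0,1,0,0,-50,0,1,0,0,-50,-10,1,0,0,-50,-10,1,0,0,-40,-10,1,0,0,0,0,1,0,0,0,0],
)

```text
time_s: 11.7
tool_pos: [0.3597, -0.2421, 0.2304]
tcp_rot: [1.0, -0.003, -0.001, -0.001]
contact_force: [-1.3, 0.4, -2.7]
opening: 0.05
```

```bash
python3 - <<'E'
from h import *
st(); go([.553,-.3445,.048],0)
E
```

```text
t 11.7 pos [ 0.3597 -0.2421  0.2304] xaxis [ 1.    -0.007 -0.002] ang -0.38 z [-0.002  0.001 -1.   ] F [-1.3  0.4 -2.7] T [-0.09  0.09 -0.01] open 0.05 q [ 0.08  0.07  0.48  2.08 -0.04  1.    0.57]
at [ 0.3597 -0.2421  0.2304] ang -0.4 turn -0.4 then shift [193.7 102.6 181.8] dist 285.0 q7 0.57 t 11.7
```

Call:
apply_moves(
  steps=[1,48,25,0,0,1,48,25,0,0,1,48,25,0,0,1,48,25,0,0,1,0,0,0,0,1,0,0,45,0,1,0,0,45,0,1,0,0,45,0,1,0,0,25,0,1,0,0,0,0,1,0,0,12,0,1,0,0,6,0,1,0,0,0,0,1,0,0,0,0],
)

```text
time_s: 13.45
tool_pos: [0.5528, -0.3441, 0.0544]
tcp_rot: [1.0, -0.003, 0.0, 0.0]
contact_force: [-0.0, -1.3, -2.6]
opening: 0.0501
```

```bash
python3 - <<'E'
from h import *
st(); go([.553,-.3445,.046],0)
E
```

```text
t 13.45 pos [ 0.5528 -0.3441  0.0544] xaxis [ 1.    -0.005  0.001] ang -0.29 z [ 0.001 -0.    -1.   ] F [-0.  -1.3 -2.6] T [-0.09  0.03  0.02] open 0.0501 q [ 0.24  0.7   0.39  1.69 -0.34  0.83  0.77]
at [ 0.5528 -0.3441  0.0544] ang -0.3 turn -0.3 then shift [0.2 0.4 8.4] dist 8.0 q7 0.77 t 13.45
```

Call:
apply_moves(
  steps=[1,0,0,5,0,1,0,0,3,0,1,0,0,1,0,1,0,0,0,0,-0.5,0,0,0,0,-0.5,0,0,0,0,-0.5,0,0,0,0,-0.5,0,0,-30,0,-0.5,0,0,-40,0,-1,0,0,-40,0,-1,0,0,-50,0,-1,0,0,-30,0,-1,0,0,0,0],
)

```text
time_s: 15.08
tool_pos: [0.554, -0.3452, 0.238]
tcp_rot: [1.0, -0.003, 0.003, 0.001]
contact_force: [-0.2, -0.3, -0.5]
opening: 0.092
```

```bash
python3 - <<'E'
from h import *
st(); go([.6623,.056,.2],-12);img('top','pics/top2.png')
E
python3 see.py 2 | grep top
```

```text
t 15.07 pos [ 0.554  -0.3452  0.238 ] xaxis [ 1.    -0.005  0.005] ang -0.29 z [ 0.005 -0.003 -1.   ] F [-0.2 -0.3 -0.5] T [-0.1   0.06  0.03] open 0.092 q [ 0.18  0.49  0.47  1.56 -0.24  1.14  0.7 ]
at [ 0.554  -0.3452  0.238 ] ang -0.3 turn 11.7 then shift [  22.3 -415.    37.5] dist 417.0 q7 0.7 t 15.07
top blue [46, 11, 81, 43, 537] [85.6 32. ] @z 0.074 [0.9238 0.5218]
top blue [261, 106, 109, 99, 7360] [316.6 158.3] @z 0.074 [0.6319 0.0055]
top lid [107, 159, 108, 94, 8367] [161.7 205.9] @z 0.013 [0.5392 0.3524]
top green [284, 132, 16, 17, 197] [291.8 140.1] @z 0.1 [0.665  0.0572]
top green [478, 185, 21, 26, 248] [487.4 193.8] @z 0.1 [ 0.5492 -0.3454]
top green [517, 187, 5, 11, 40] [518.8 191.9] @z 0.1 [ 0.553  -0.4101]
top black [304, 0, 17, 27, 262] [312.   12.8] @z 0.054 [0.978  0.0158]
top black [415, 60, 83, 61, 2634] [451.2  91.5] @z 0.054 [ 0.7878 -0.2934]
top black [570, 61, 56, 54, 399] [592.9  91. ] @z 0.054 [ 0.7875 -0.6065]
top black [505, 109, 51, 72, 1444] [530.2 132.5] @z 0.054 [ 0.6929 -0.4618]
top black [332, 138, 18, 19, 281] [340.8 147. ] @z 0.054 [ 0.6619 -0.0472]
top black [514, 172, 11, 53, 126] [519.5 202.7] @z 0.054 [ 0.5376 -0.4282]
top black [509, 199, 4, 17, 63] [510.4 207. ] @z 0.054 [ 0.5283 -0.4084][ WARN:0@0.514] global loadsave.cpp:275 findDecoder imread_('pics/scene2.png'): can't open/read file: check file path/integrity
Traceback (most recent call last):
  File "see.py", line 6, in <module>
    im=cv2.imread(f'pics/{n}{tag}.png'); hsv=cv2.cvtColor(im,cv2.COLOR_BGR2HSV); H,S,V=[hsv[...,i].astype(int) for i in range(3)]
                                             ~~~~~~~~~~~~^^^^^^^^^^^^^^^^^^^^^^
cv2.error: OpenCV(4.12.0) /io/opencv/modules/imgproc/src/color.cpp:199: error: (-215:Assertion failed) !_src.empty() in function 'cvtColor'
```

View pics/top2.png

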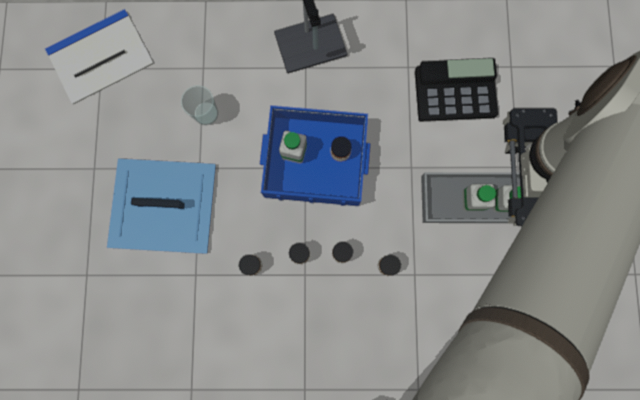

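Call:
apply_moves(
  steps=[-1,0,0,0,6,-1,0,0,0,6,-1,3,-52,0,0,-1,3,-52,0,0,-1,3,-52,0,0,-1,3,-52,0,0,-1,3,-52,0,0,-1,3,-52,0,0,-1,2,-52,0,0,-1,2,-51,0,0,-0.75,0,0,40,0,-0.75,0,0,0,0,-0.75,0,0,0,0],
)

```text
time_s: 16.75
tool_pos: [0.662, 0.0554, 0.1946]
tcp_rot: [0.994, -0.108, -0.001, 0.001]
contact_force: [0.3, -0.1, 0.9]
opening: 0.0802
```

```bash
python3 - <<'E'
from h import *
st(); go([.6623,.056,.046],-12)
E
```

```text
t 16.75 pos [0.662  0.0554 0.1946] xaxis [ 0.977 -0.215 -0.001] ang -12.4 z [-0.001 -0.001 -1.   ] F [ 0.3 -0.1  0.9] T [-0.1   0.04  0.02] open 0.0802 q [-0.41  0.55  0.41  1.56 -0.24  1.08 -0.16]
at [0.662  0.0554 0.1946] ang -12.4 turn -0.4 then shift [  0.3  -0.9 148.6] dist 149.0 q7 -0.16 t 16.75
```

Call:
apply_moves(
  steps=[-0.75,0,0,45,0,-0.75,0,0,45,0,-0.75,0,0,40,0,-0.75,0,0,18,0,-0.75,0,0,0,0,-0.75,0,0,0,0,1,0,0,0,0,1,0,0,0,0,1,0,0,0,0,1,0,0,0,0,1,0,0,0,0,1,0,0,0,0],
)

```text
time_s: 18.25
tool_pos: [0.6637, 0.057, 0.0476]
tcp_rot: [0.994, -0.107, 0.001, -0.0]
contact_force: [4.4, 0.2, 4.3]
opening: 0.0501
```

```bash
python3 - <<'E'
from h import *
st()
E
```

```text
t 18.25 pos [0.6637 0.057  0.0476] xaxis [ 0.977 -0.213  0.003] ang -12.28 z [ 0.003  0.    -1.   ] F [4.4 0.2 4.3] T [-0.13 -0.88  0.01] open 0.0501 q [-0.37  0.72  0.35  1.65 -0.32  0.83 -0.1 ]
```

Call:
apply_moves(
  steps=[1,0,0,-30,0,1,0,0,-50,0,1,0,0,-50,0,1,0,0,-50,-6,1,0,0,0,-6,1,-16,47,0,0,1,-16,47,0,0,1,-16,47,0,0,1,-16,47,0,0,1,-16,47,0,0,1,-16,47,0,0,1,-14,46,0,0,1,0,0,0,0,1,0,0,0,0],
)

```text
time_s: 20.0
tool_pos: [0.5492, -0.2694, 0.2251]
tcp_rot: [1.0, -0.003, -0.002, -0.001]
contact_force: [0.8, 1.0, -2.3]
opening: 0.0504
```

```bash
python3 - <<'E'
from h import *
st(); go([.553,-.271,.0478],0)
E
```

```text
t 20.0 pos [ 0.5492 -0.2694  0.2251] xaxis [ 1.    -0.006 -0.004] ang -0.32 z [-0.004  0.003 -1.   ] F [ 0.8  1.  -2.3] T [-0.07  0.01  0.01] open 0.0504 q [ 0.06  0.43  0.47  1.67 -0.22  1.09  0.59]
at [ 0.5492 -0.2694  0.2251] ang -0.3 turn -0.3 then shift [  4.5   2.1 177.2] dist 177.0 q7 0.59 t 20.0
```

Call:
apply_moves(
  steps=[1,3,2,45,0,1,0,0,45,0,1,0,0,45,0,1,0,0,20,0,1,0,0,10,0,1,0,0,5,0,1,0,0,0,0,1,0,0,3,0,1,0,0,2,0,1,0,0,1,0,1,0,0,0,0,1,0,0,0,0],
)

```text
time_s: 21.5
tool_pos: [0.5536, -0.2726, 0.0507]
tcp_rot: [1.0, -0.002, 0.0, 0.0]
contact_force: [-0.4, 0.4, -2.6]
opening: 0.0502
```

```bash
python3 - <<'E'
from h import *
st()
E
```

```text
t 21.5 pos [ 0.5536 -0.2726  0.0507] xaxis [ 1.    -0.005  0.   ] ang -0.28 z [ 0. -0. -1.] F [-0.4  0.4 -2.6] T [-0.04  0.09 -0.02] open 0.0502 q [ 0.13  0.65  0.39  1.78 -0.34  0.78  0.68]
```

Call:
apply_moves(
  steps=[1,0,0,2,0,1,0,0,1,0,1,0,0,0,0,-0.5,0,0,0,0,-0.5,0,0,0,0,-0.5,0,0,0,0,-0.5,0,0,-30,0,-0.5,0,0,-40,0,-1,0,0,-40,0,-1,0,0,0,0,-1,0,0,0,0],
)

```text
time_s: 22.88
tool_pos: [0.5534, -0.2722, 0.1575]
tcp_rot: [1.0, -0.002, -0.0, -0.0]
contact_force: [-0.1, 0.6, -0.9]
opening: 0.0907
```

```bash
cat > jars.py <<'E'
from h import *
import sys
n=sys.argv[1]; t=Cam('top'); im=img('top',f'pics/top{n}.png'); img('scene',f'pics/scene{n}.png')
g=cv2.cvtColor(im,cv2.COLOR_BGR2HSV)[...,2]
for i,b,ce,mm in blobs((g<70),120):
    if b[4]<600: print('dark',b.tolist(),'circ',t.pt((b[0]+(b[2]-1)/2,b[1]+(b[3]-1)/2),.054).round(4),'cen',t.pt(ce,.054).round(4),'tub',t.pt(ce,.059).round(4))
st()
E
python3 jars.py 3; python3 see.py 3|grep -E "lid|green"
```

```text
dark [303, 0, 34, 33, 432] circ [ 0.9701 -0.0014] cen [0.9693 0.0079] tub [0.9665 0.0078]
dark [288, 47, 59, 26, 250] circ [0.8649 0.0045] cen [ 0.8696 -0.0178] tub [ 0.8673 -0.0177]
dark [332, 137, 19, 21, 322] circ [ 0.662  -0.0476] cen [ 0.6622 -0.0475] tub [ 0.6608 -0.0473]
dark [132, 198, 52, 10, 359] circ [0.5406 0.3485] cen [0.5407 0.3489] tub [0.54   0.3472]
dark [289, 243, 20, 20, 308] circ [0.4326 0.0443] cen [0.432  0.0434] tub [0.4317 0.0432]
dark [333, 242, 20, 20, 312] circ [ 0.4345 -0.0488] cen [ 0.4342 -0.0485] tub [ 0.4339 -0.0483]
dark [239, 255, 22, 20, 337] circ [0.4077 0.1475] cen [0.4075 0.1475] tub [0.4074 0.1468]
dark [380, 255, 21, 20, 329] circ [ 0.407  -0.1484] cen [ 0.4064 -0.148 ] tub [ 0.4062 -0.1473]
dark [357, 381, 65, 19, 472] circ [ 0.1549 -0.1402] cen [ 0.1534 -0.135 ] tub [ 0.1544 -0.1344]
t 22.98 pos [ 0.5527 -0.272   0.1564] xaxis [ 1.    -0.005 -0.002] ang -0.28 z [-0.002  0.001 -1.   ] F [ 0.1 -0.3 -0.7] T [-0.04  0.03  0.05] open 0.0911 q [ 0.08  0.51  0.45  1.73 -0.26  0.96  0.62]
top lid [107, 159, 108, 94, 8366] [161.8 205.9] @z 0.013 [0.5393 0.3523]
top green [443, 185, 11, 16, 150] [448.6 192.8] @z 0.1 [ 0.5516 -0.266 ]
scene lid [397, 190, 94, 71, 4082] [445.7 226.4] @z 0.013 [0.5607 0.3541]
scene lid [431, 215, 32, 10, 181] [446.3 219.6] @z 0.013 [0.5351 0.3551]
scene green [157, 153, 9, 6, 44] [160.9 155.3] @z 0.1 [ 0.5511 -0.4114]
scene green [180, 156, 10, 10, 74] [184.5 160.5] @z 0.1 [ 0.5577 -0.3418]
scene green [206, 160, 10, 10, 86] [210.6 164.7] @z 0.1 [ 0.5588 -0.2687]
```

View pics/top3.png

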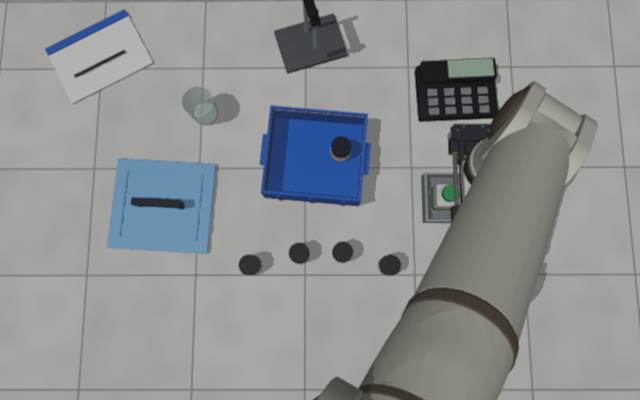

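```bash
python3 - <<'E'
from h import *
go([.407,-.1482,.020],-5)
E
```

```text
at [ 0.5527 -0.272   0.1564] ang -0.3 turn 4.7 then shift [-155.7 -110.5  136.8] dist 235.0 q7 0.62 t 22.98
```

Call:
apply_moves(
  steps=[-1,0,0,0,5,-1,-39,-28,0,0,-1,-39,-28,0,0,-1,-39,-28,0,0,-1,-39,-27,10,0,-1,0,0,50,0,-1,0,0,0,0,-1,0,0,0,0],
)

```text
time_s: 23.98
tool_pos: [0.4087, -0.1484, 0.0981]
tcp_rot: [0.999, -0.047, -0.0, 0.0]
contact_force: [0.9, -0.9, 0.6]
opening: 0.0918
```

```bash
python3 - <<'E'
from h import *
st();go([.407,-.1482,.020],-5)
E
```

```text
t 23.98 pos [ 0.4087 -0.1484  0.0981] xaxis [ 0.996 -0.093 -0.001] ang -5.33 z [-0.001 -0.001 -1.   ] F [ 0.9 -0.9  0.6] T [-0.11  0.02 -0.02] open 0.0918 q [-0.13  0.31  0.47  2.2  -0.22  0.67  0.41]
at [ 0.4087 -0.1484  0.0981] ang -5.3 turn -0.3 then shift [-1.7 -0.1 78.1] dist 78.0 q7 0.41 t 23.98
```

Call:
apply_moves(
  steps=[-1,-1,0,40,0,-1,0,0,30,0,-1,0,0,8,0,-1,0,0,0,0,1,0,0,0,0,1,0,0,0,0,1,0,0,0,0,1,0,0,0,0,1,0,0,0,0,1,0,0,0,0,1,0,0,0,0],
)

```text
time_s: 25.35
tool_pos: [0.4076, -0.1476, 0.0198]
tcp_rot: [0.999, -0.046, 0.0, -0.0]
contact_force: [0.0, 1.2, 2.7]
opening: 0.0458
```

```bash
python3 - <<'E'
from h import *
st();go([.6847,.0145,.18],-5)
E
```

```text
t 25.35 pos [ 0.4076 -0.1476  0.0198] xaxis [ 0.996 -0.092  0.   ] ang -5.28 z [ 0.  0. -1.] F [0.  1.2 2.7] T [-0.05  0.07  0.04] open 0.0458 q [-0.03  0.47  0.37  2.23 -0.36  0.49  0.53]
at [ 0.4076 -0.1476  0.0198] ang -5.3 turn -0.3 then shift [ 261.9 -185.6 -160.2] dist 359.0 q7 0.53 t 25.35
```

Call:
apply_moves(
  steps=[1,0,0,-30,0,1,0,0,-50,0,1,0,0,-50,0,1,0,0,-30,0,1,37,-26,0,0,1,37,-26,0,0,1,37,-26,0,0,1,37,-26,0,0,1,37,-27,0,0,1,37,-27,0,0,1,38,-27,0,0,1,0,0,0,0,1,0,0,0,0],
)

```text
time_s: 26.98
tool_pos: [0.6823, 0.012, 0.1785]
tcp_rot: [0.999, -0.046, -0.001, 0.001]
contact_force: [-0.4, -0.4, -1.8]
opening: 0.0455
```

```bash
python3 - <<'E'
from h import *
st();go([.6847,.0145,.026],-5)
E
```

```text
t 26.98 pos [0.6823 0.012  0.1785] xaxis [ 0.996 -0.092 -0.003] ang -5.3 z [-0.003 -0.001 -1.   ] F [-0.4 -0.4 -1.8] T [-0.13  0.03 -0.  ] open 0.0455 q [-0.35  0.6   0.43  1.53 -0.27  1.08  0.05]
at [0.6823 0.012  0.1785] ang -5.3 turn -0.3 then shift [  2.6  -2.9 152.4] dist 152.0 q7 0.05 t 26.98
```

Call:
apply_moves(
  steps=[1,2,-2,40,0,1,0,0,40,0,1,0,0,30,0,1,0,0,20,0,1,0,0,10,0,1,0,0,6,0,1,0,0,3,0,1,0,0,0,0,1,0,0,0,0],
)

```text
time_s: 28.1
tool_pos: [0.6861, 0.0146, 0.0314]
tcp_rot: [0.999, -0.046, 0.001, -0.0]
contact_force: [-0.3, 0.2, -2.0]
opening: 0.0458
```

```bash
python3 - <<'E'
from h import *
st();go([.6847,.0145,.025],-5)
E
```

```text
t 28.1 pos [0.6861 0.0146 0.0314] xaxis [ 0.996 -0.092  0.001] ang -5.28 z [ 0.001  0.    -1.   ] F [-0.3  0.2 -2. ] T [-0.04  0.01  0.03] open 0.0458 q [-0.31  0.78  0.36  1.59 -0.34  0.84  0.1 ]
at [0.6861 0.0146 0.0314] ang -5.3 turn -0.3 then shift [-1.4  0.2  6.4] dist 7.0 q7 0.1 t 28.1
```

Call:
apply_moves(
  steps=[1,-2,0,3,0,1,0,0,2,0,1,0,0,1,0,1,0,0,0,0,-0.15,0,0,0,0,-0.15,0,0,0,0,-0.15,0,0,0,0,-0.15,0,0,-20,0,-0.15,0,0,-40,0,-0.15,0,0,-50,0,-1,0,0,-40,0,-1,0,0,0,0],
)

```text
time_s: 29.6
tool_pos: [0.687, 0.0143, 0.1811]
tcp_rot: [0.999, -0.046, 0.005, -0.001]
contact_force: [0.5, -0.6, -1.0]
opening: 0.068
```

```bash
python3 jars.py 4; python3 -c "
from h import *
go([.4345,-.048,.1],-5)"
```

```text
dark [335, 0, 14, 63, 479] circ [ 0.9331 -0.0512] cen [ 0.9295 -0.0529] tub [ 0.9269 -0.0526]
dark [318, 120, 10, 34, 200] circ [ 0.6859 -0.0073] cen [ 0.681  -0.0088] tub [ 0.6796 -0.0088]
dark [331, 137, 20, 21, 332] circ [ 0.662  -0.0465] cen [ 0.6624 -0.0471] tub [ 0.661  -0.0469]
dark [144, 210, 53, 11, 365] circ [0.5134 0.3203] cen [0.5142 0.3204] tub [0.5135 0.3189]
dark [333, 242, 20, 20, 313] circ [ 0.4345 -0.0488] cen [ 0.4341 -0.0485] tub [ 0.4339 -0.0483]
dark [198, 340, 63, 24, 472] circ [0.2305 0.1862] cen [0.2313 0.1827] tub [0.2319 0.1818]
t 29.7 pos [0.684  0.0148 0.1762] xaxis [ 0.996 -0.092  0.002] ang -5.29 z [ 0.002  0.001 -1.   ] F [ 0.2  0.7 -0.4] T [-0.11  0.06 -0.05] open 0.0761 q [-0.35  0.6   0.43  1.53 -0.27  1.07  0.05]
at [0.684  0.0148 0.1762] ang -5.3 turn -0.3 then shift [-243.2   84.3   75.7] dist 268.0 q7 0.05 t 29.7
```

View pics/scene4.png

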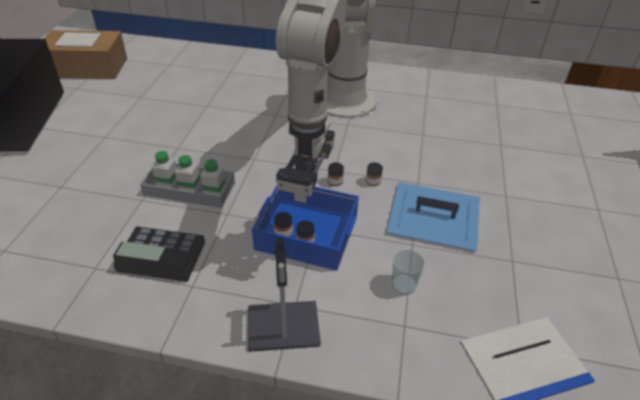

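Call:
apply_moves(
  steps=[-1,-48,17,0,0,-1,-49,17,0,0,-1,-49,17,0,0,-1,-49,17,0,0,-1,-48,16,0,0,-1,0,0,30,0,-1,0,0,46,0,-1,0,0,0,0,-1,0,0,0,0],
)

```text
time_s: 30.82
tool_pos: [0.4339, -0.0468, 0.0991]
tcp_rot: [0.999, -0.046, -0.0, 0.0]
contact_force: [-0.2, -0.2, -1.0]
opening: 0.0917
```

```bash
python3 - <<'E'
from h import *
st();go([.4345,-.0485,.020],-5)
E
```

```text
t 30.82 pos [ 0.4339 -0.0468  0.0991] xaxis [ 0.996 -0.092 -0.001] ang -5.3 z [-0.001 -0.    -1.   ] F [-0.2 -0.2 -1. ] T [-0.11 -0.    0.02] open 0.0917 q [-0.36  0.31  0.47  2.2  -0.22  0.68  0.17]
at [ 0.4339 -0.0468  0.0991] ang -5.3 turn -0.3 then shift [ 0.8  1.6 79.1] dist 79.0 q7 0.17 t 30.82
```

Call:
apply_moves(
  steps=[-1,1,2,40,0,-1,0,0,30,0,-1,0,0,8,0,-1,0,0,0,0,1,0,0,0,0,1,0,0,0,0,1,0,0,0,0,1,0,0,0,0,1,0,0,0,0,1,0,0,0,0,1,0,0,0,0],
)

```text
time_s: 32.2
tool_pos: [0.435, -0.0487, 0.0208]
tcp_rot: [0.999, -0.046, 0.0, -0.0]
contact_force: [1.3, 0.3, 0.9]
opening: 0.0457
```

```bash
python3 - <<'E'
from h import *
st();go([.6896,.0702,.18],-5)
E
```

```text
t 32.2 pos [ 0.435  -0.0487  0.0208] xaxis [ 0.996 -0.092  0.   ] ang -5.29 z [ 0. -0. -1.] F [1.3 0.3 0.9] T [-0.07 -0.09  0.07] open 0.0457 q [-0.27  0.48  0.38  2.22 -0.36  0.5   0.29]
at [ 0.435  -0.0487  0.0208] ang -5.3 turn -0.3 then shift [ 243.3 -140.6 -159.1] dist 323.0 q7 0.29 t 32.2
```

Call:
apply_moves(
  steps=[1,0,0,-30,0,1,0,0,-50,0,1,0,0,-50,0,1,0,0,-30,0,1,40,-24,0,0,1,40,-24,0,0,1,40,-23,0,0,1,41,-23,0,0,1,41,-23,0,0,1,41,-24,0,0,1,0,0,0,0,1,0,0,0,0,1,0,0,40,0,1,0,0,0,0,1,0,0,0,0],
)

```text
time_s: 34.08
tool_pos: [0.6895, 0.0687, 0.1417]
tcp_rot: [0.999, -0.047, 0.0, 0.0]
contact_force: [0.9, 0.4, -0.5]
opening: 0.0455
```

```bash
python3 - <<'E'
from h import *
st();go([.6896,.0702,.026],-5)
E
```

```text
t 34.08 pos [0.6895 0.0687 0.1417] xaxis [ 0.996 -0.093  0.   ] ang -5.33 z [ 0. -0. -1.] F [ 0.9  0.4 -0.5] T [-0.03  0.03 -0.04] open 0.0455 q [-0.43  0.66  0.44  1.53 -0.31  1.03 -0.  ]
at [0.6895 0.0687 0.1417] ang -5.3 turn -0.3 then shift [ -0.   -1.5 115.7] dist 116.0 q7 -0.0 t 34.08
```

Call:
apply_moves(
  steps=[1,0,-1,40,0,1,0,0,30,0,1,0,0,20,0,1,0,0,12,0,1,0,0,6,0,1,0,0,3,0,1,0,0,0,0,1,0,0,0,0],
)

```text
time_s: 35.08
tool_pos: [0.6903, 0.0704, 0.0304]
tcp_rot: [0.999, -0.046, 0.001, -0.0]
contact_force: [0.0, -0.6, -2.0]
opening: 0.045
```

```bash
python3 - <<'E'
from h import *
st();go([.6896,.0702,.026],-5)
E
```

```text
t 35.08 pos [0.6903 0.0704 0.0304] xaxis [ 0.996 -0.092  0.001] ang -5.28 z [ 0.001  0.    -1.   ] F [ 0.  -0.6 -2. ] T [-0.08  0.02 -0.  ] open 0.045 q [-0.4   0.79  0.39  1.57 -0.37  0.85  0.04]
at [0.6903 0.0704 0.0304] ang -5.3 turn -0.3 then shift [-0.7  0.3  4.4] dist 4.0 q7 0.04 t 35.08
```

Call:
apply_moves(
  steps=[1,-1,0,2,0,1,0,0,2,0,1,0,0,0,0,1,0,0,0,0,-0.15,0,0,0,0,-0.15,0,0,0,0,-0.15,0,0,0,0,-0.15,0,0,-20,0,-0.15,0,0,-40,0,-0.15,0,0,-50,0,-1,0,0,-40,0,-1,0,0,0,0],
)

```text
time_s: 36.58
tool_pos: [0.6922, 0.0703, 0.1822]
tcp_rot: [0.999, -0.046, 0.005, -0.001]
contact_force: [0.0, 0.1, -0.0]
opening: 0.068
```

```bash
python3 jars.py 5; python3 -c "
from h import *
go([.432,.0437,.1],-5)"
```

```text
dark [273, 115, 25, 37, 586] circ [0.6942 0.0751] cen [0.6869 0.0735] tub [0.6854 0.0731]
dark [304, 130, 20, 20, 327] circ [0.6792 0.0124] cen [0.6794 0.0127] tub [0.6779 0.0126]
dark [331, 137, 20, 21, 338] circ [ 0.662  -0.0465] cen [ 0.6626 -0.047 ] tub [ 0.6613 -0.0468]
dark [289, 243, 20, 20, 308] circ [0.4326 0.0443] cen [0.4321 0.0434] tub [0.4319 0.0432]
dark [162, 343, 51, 15, 341] circ [0.2335 0.2727] cen [0.2325 0.2734] tub [0.2332 0.2721]
t 36.67 pos [0.6891 0.0705 0.1772] xaxis [ 0.996 -0.092  0.002] ang -5.29 z [ 0.002  0.001 -1.   ] F [ 0.8  0.1 -0.2] T [-0.08  0.05 -0.03] open 0.0758 q [-0.44  0.62  0.46  1.5  -0.3   1.08 -0.02]
at [0.6891 0.0705 0.1772] ang -5.3 turn -0.3 then shift [-253.9   49.2   76.7] dist 270.0 q7 -0.02 t 36.67
```

View pics/scene5.png

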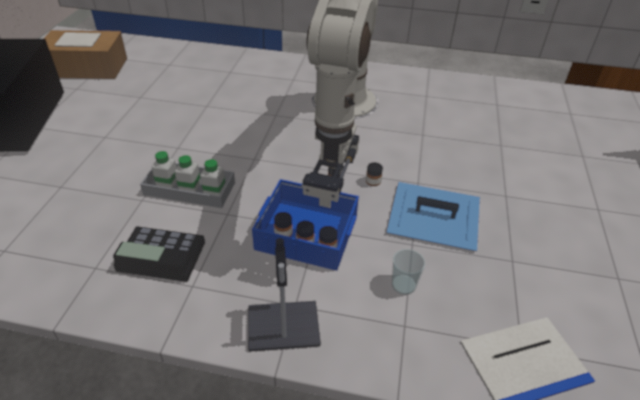

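Call:
apply_moves(
  steps=[-1,-50,10,0,0,-1,-51,10,0,0,-1,-51,10,0,0,-1,-51,10,0,0,-1,-51,10,0,0,-1,0,0,30,0,-1,0,0,46,0,-1,0,0,0,0,-1,0,0,0,0],
)

```text
time_s: 37.8
tool_pos: [0.4313, 0.0437, 0.1001]
tcp_rot: [0.999, -0.046, -0.0, 0.0]
contact_force: [-0.2, -0.8, 0.0]
opening: 0.092
```

```bash
python3 - <<'E'
from h import *
st();go([.4325,.044,.020],-5)
E
```

```text
t 37.8 pos [0.4313 0.0437 0.1001] xaxis [ 0.996 -0.093 -0.001] ang -5.31 z [-0.001 -0.001 -1.   ] F [-0.2 -0.8  0. ] T [-0.06  0.02 -0.04] open 0.092 q [-0.59  0.31  0.49  2.2  -0.23  0.68 -0.04]
at [0.4313 0.0437 0.1001] ang -5.3 turn -0.3 then shift [ 1.2 -0.4 80.1] dist 80.0 q7 -0.04 t 37.8
```

Call:
apply_moves(
  steps=[-1,1,0,40,0,-1,0,0,30,0,-1,0,0,9,0,-1,0,0,0,0,1,0,0,0,0,1,0,0,0,0,1,0,0,0,0,1,0,0,0,0,1,0,0,0,0,1,0,0,0,0,1,0,0,0,0],
)

```text
time_s: 39.17
tool_pos: [0.4326, 0.044, 0.0208]
tcp_rot: [0.999, -0.046, 0.0, -0.0]
contact_force: [0.5, 0.9, 1.8]
opening: 0.0457
```

```bash
python3 - <<'E'
from h import *
st();go([.610,.0772,.14],-5)
E
```

```text
t 39.17 pos [0.4326 0.044  0.0208] xaxis [ 0.996 -0.092  0.001] ang -5.29 z [ 0.001  0.    -1.   ] F [0.5 0.9 1.8] T [-0.1  -0.08  0.01] open 0.0457 q [-0.49  0.47  0.39  2.23 -0.37  0.5   0.09]
at [0.4326 0.044  0.0208] ang -5.3 turn -0.3 then shift [ 173.9  -48.6 -119.1] dist 216.0 q7 0.09 t 39.17
```

Call:
apply_moves(
  steps=[1,0,0,-30,0,1,0,0,-50,0,1,0,0,-50,0,1,44,-12,0,0,1,44,-12,0,0,1,43,-12,0,0,1,43,-12,0,0,1,0,0,0,0,1,0,0,10,0,1,0,0,0,0],
)

```text
time_s: 40.42
tool_pos: [0.6074, 0.0753, 0.1391]
tcp_rot: [0.999, -0.046, -0.002, 0.0]
contact_force: [-0.2, 0.2, -1.9]
opening: 0.0453
```

```bash
python3 - <<'E'
from h import *
st();go([.610,.0772,.026],-5)
E
```

```text
t 40.42 pos [0.6074 0.0753 0.1391] xaxis [ 0.996 -0.093 -0.004] ang -5.31 z [-0.004 -0.    -1.   ] F [-0.2  0.2 -1.9] T [-0.13  0.1  -0.01] open 0.0453 q [-0.54  0.54  0.5   1.75 -0.31  0.94 -0.  ]
at [0.6074 0.0753 0.1391] ang -5.3 turn -0.3 then shift [  2.9  -2.2 113. ] dist 113.0 q7 -0.0 t 40.42
```

Call:
apply_moves(
  steps=[1,1,-1,35,0,1,0,0,30,0,1,0,0,20,0,1,0,0,12,0,1,0,0,6,0,1,0,0,4,0,1,0,0,0,0,1,0,0,0,0],
)

```text
time_s: 41.42
tool_pos: [0.6115, 0.0767, 0.0343]
tcp_rot: [0.999, -0.046, 0.0, -0.0]
contact_force: [-0.0, 0.0, -1.8]
opening: 0.0453
```

```bash
python3 - <<'E'
from h import *
st();go([.610,.0772,.026],-5)
E
```

```text
t 41.42 pos [0.6115 0.0767 0.0343] xaxis [ 0.996 -0.092  0.001] ang -5.29 z [ 0.001  0.    -1.   ] F [-0.   0.  -1.8] T [ 0.04  0.08 -0.01] open 0.0453 q [-0.49  0.69  0.43  1.79 -0.4   0.75  0.06]
at [0.6115 0.0767 0.0343] ang -5.3 turn -0.3 then shift [-1.5 -0.4  8.3] dist 8.0 q7 0.06 t 41.42
```

Call:
apply_moves(
  steps=[1,-1,0,4,0,1,0,0,2,0,1,0,0,2,0,1,0,0,0,0,1,0,0,0,0,-0.15,0,0,0,0,-0.15,0,0,0,0,-0.15,0,0,0,0,-0.15,0,0,-20,0,-0.15,0,0,-40,0,-0.15,0,0,-50,0,-1,0,0,-20,0,-1,0,0,0,0],
)

```text
time_s: 43.05
tool_pos: [0.6113, 0.077, 0.1581]
tcp_rot: [0.999, -0.046, 0.002, -0.001]
contact_force: [0.0, 0.6, -0.1]
opening: 0.0683
```

```bash
python3 jars.py 6; python3 -c "
from h import *
go([.4077,.1475,.1],-5)"
```

```text
dark [303, 0, 34, 32, 407] circ [ 0.9713 -0.0014] cen [0.9698 0.0091] tub [0.967 0.009]
dark [304, 130, 20, 20, 329] circ [0.6792 0.0124] cen [0.6794 0.0126] tub [0.678  0.0125]
dark [331, 137, 20, 21, 339] circ [ 0.662  -0.0465] cen [ 0.6626 -0.0469] tub [ 0.6612 -0.0468]
dark [269, 165, 26, 35, 557] circ [0.5846 0.0817] cen [0.5797 0.08  ] tub [0.5788 0.0796]
dark [144, 210, 27, 8, 175] circ [0.5167 0.3484] cen [0.5159 0.3484] tub [0.5153 0.3467]
t 43.15 pos [0.6092 0.0769 0.1549] xaxis [ 0.996 -0.092 -0.001] ang -5.27 z [-0.001  0.    -1.   ] F [-1.2  0.1 -1.2] T [ 0.    0.03 -0.03] open 0.0766 q [-0.55  0.52  0.51  1.73 -0.3   0.96 -0.01]
at [0.6092 0.0769 0.1549] ang -5.3 turn -0.3 then shift [-206.8  -52.7   55.2] dist 220.0 q7 -0.01 t 43.15
```

View pics/scene6.png

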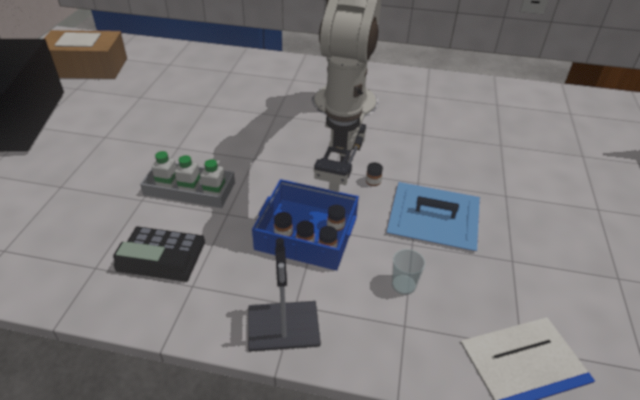

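View pics/top6.png

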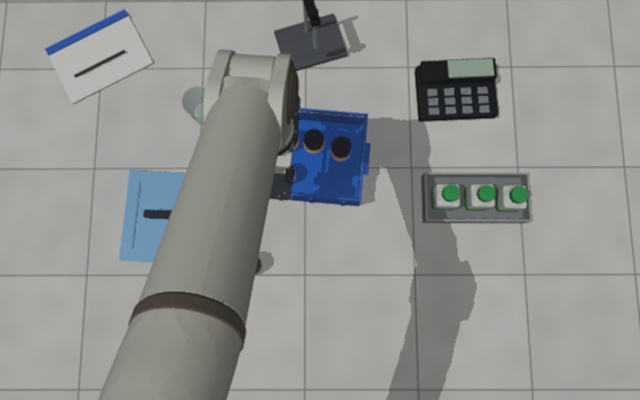

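Call:
apply_moves(
  steps=[-1,-50,-13,0,0,-1,-52,-13,0,0,-1,-52,-13,0,0,-1,-52,-13,0,0,-1,0,0,10,0,-1,0,0,45,0,-1,0,0,0,0,-1,0,0,0,0],
)

```text
time_s: 44.15
tool_pos: [0.4101, 0.1466, 0.1007]
tcp_rot: [0.999, -0.047, -0.0, 0.001]
contact_force: [0.5, 0.2, -1.6]
opening: 0.0915
```

```bash
python3 - <<'E'
from h import *
st();go([.4077,.1477,.020],-5)
E
```

```text
t 44.15 pos [0.4101 0.1466 0.1007] xaxis [ 0.996 -0.093 -0.001] ang -5.36 z [-0.001 -0.001 -1.   ] F [ 0.5  0.2 -1.6] T [-0.06  0.03  0.02] open 0.0915 q [-0.85  0.31  0.5   2.2  -0.24  0.68 -0.27]
at [0.4101 0.1466 0.1007] ang -5.4 turn -0.4 then shift [-2.5 -1.  80.7] dist 81.0 q7 -0.27 t 44.15
```

Call:
apply_moves(
  steps=[-1,-2,-1,40,0,-1,0,0,30,0,-1,0,0,9,0,-1,0,0,0,0,1,0,0,0,0,1,0,0,0,0,1,0,0,0,0,1,0,0,0,0,1,0,0,0,0,1,0,0,0,0,1,0,0,0,0],
)

```text
time_s: 45.52
tool_pos: [0.408, 0.1487, 0.0218]
tcp_rot: [0.999, -0.046, 0.0, -0.0]
contact_force: [-0.2, 0.1, 1.3]
opening: 0.0456
```

```bash
python3 - <<'E'
from h import *
st();go([.6051,.0215,.14],-5)
E
```

```text
t 45.52 pos [0.408  0.1487 0.0218] xaxis [ 0.996 -0.092  0.   ] ang -5.29 z [ 0.  0. -1.] F [-0.2  0.1  1.3] T [-0.07 -0.02  0.05] open 0.0456 q [-0.75  0.47  0.4   2.23 -0.38  0.5  -0.15]
at [0.408  0.1487 0.0218] ang -5.3 turn -0.3 then shift [ 207.5  109.5 -118.2] dist 263.0 q7 -0.15 t 45.52
```

Call:
apply_moves(
  steps=[1,0,0,-30,0,1,0,0,-50,0,1,0,0,-50,0,1,42,22,0,0,1,42,22,0,0,1,42,22,0,0,1,42,22,0,0,1,41,22,0,0,1,0,0,0,0,1,0,0,10,0,1,0,0,0,0],
)

```text
time_s: 46.9
tool_pos: [0.6035, 0.0213, 0.14]
tcp_rot: [0.999, -0.045, -0.002, -0.0]
contact_force: [0.4, 0.4, -1.8]
opening: 0.0454
```

```bash
python3 - <<'E'
from h import *
st();go([.6051,.0210,.026],-5)
E
```

```text
t 46.9 pos [0.6035 0.0213 0.14  ] xaxis [ 0.996 -0.091 -0.004] ang -5.2 z [-0.004  0.001 -1.   ] F [ 0.4  0.4 -1.8] T [-0.04  0.08  0.02] open 0.0454 q [-0.5   0.54  0.57  1.77 -0.35  0.94  0.12]
at [0.6035 0.0213 0.14  ] ang -5.2 turn -0.2 then shift [  2.1   0.2 114. ] dist 114.0 q7 0.12 t 46.9
```

Call:
apply_moves(
  steps=[1,1,0,35,0,1,0,0,30,0,1,0,0,20,0,1,0,0,12,0,1,0,0,6,0,1,0,0,4,0,1,0,0,2,0,1,0,0,0,0,1,0,0,0,0],
)

```text
time_s: 48.02
tool_pos: [0.6071, 0.0198, 0.0331]
tcp_rot: [0.999, -0.046, 0.0, -0.0]
contact_force: [0.0, 0.0, -1.3]
opening: 0.0451
```

```bash
python3 - <<'E'
from h import *
st();go([.6051,.0210,.0265],-5)
E
```

```text
t 48.02 pos [0.6071 0.0198 0.0331] xaxis [ 0.996 -0.092  0.001] ang -5.28 z [ 0.001  0.    -1.   ] F [ 0.   0.  -1.3] T [-0.04  0.07  0.04] open 0.0451 q [-0.44  0.69  0.49  1.81 -0.45  0.75  0.2 ]
at [0.6071 0.0198 0.0331] ang -5.3 turn -0.3 then shift [-2.1 -1.   6.6] dist 7.0 q7 0.2 t 48.02
```

Call:
apply_moves(
  steps=[1,-2,0,3,0,1,0,0,2,0,1,0,0,1,0,1,0,0,0,0,1,0,0,0,0,-0.15,0,0,0,0,-0.15,0,0,0,0,-0.15,0,0,0,0,-0.15,0,0,-20,0,-0.15,0,0,-40,0,-0.15,0,0,-50,0,-1,0,0,-50,0,-1,-20,55,0,0,-1,-20,55,0,0,-1,-20,55,0,0,-1,-20,55,0,0,-1,0,55,0,0,-1,0,55,0,0,-1,0,0,0,0],
)

```text
time_s: 50.4
tool_pos: [0.4925, -0.3079, 0.1888]
tcp_rot: [0.999, -0.051, 0.001, 0.002]
contact_force: [-0.9, -0.3, -0.7]
opening: 0.0917
```

```bash
python3 jars.py 7; python3 see.py 7 | grep -E "lid|blue"; python3 - <<'E'
from h import *
im=cv2.imread('pics/top7.png')
cv2.imwrite('pics/topE.png',cv2.resize(im[95:275,110:380],None,fx=2.9,fy=2.9,interpolation=cv2.INTER_CUBIC))
E
```

```text
dark [303, 0, 37, 38, 571] circ [ 0.9639 -0.0048] cen [0.9638 0.0028] tub [0.961  0.0027]
dark [275, 24, 29, 25, 140] circ [0.9218 0.0679] cen [0.9335 0.0692] tub [0.9309 0.0688]
dark [287, 44, 60, 29, 296] circ [0.8685 0.0056] cen [ 0.8695 -0.016 ] tub [ 0.8672 -0.016 ]
dark [75, 51, 50, 26, 123] circ [0.8582 0.4951] cen [0.8588 0.4943] tub [0.8565 0.4919]
dark [278, 127, 20, 21, 335] circ [0.6851 0.0695] cen [0.6851 0.0697] tub [0.6837 0.0693]
dark [304, 130, 20, 20, 332] circ [0.6792 0.0124] cen [0.6793 0.0125] tub [0.6778 0.0124]
dark [331, 137, 20, 21, 333] circ [ 0.662  -0.0465] cen [ 0.6623 -0.0472] tub [ 0.6609 -0.047 ]
dark [274, 162, 21, 21, 338] circ [0.6066 0.0765] cen [0.607  0.0765] tub [0.6059 0.0761]
dark [300, 165, 20, 20, 330] circ [0.6009 0.0211] cen [0.6013 0.0212] tub [0.6003 0.021 ]
dark [475, 205, 15, 49, 232] circ [ 0.4814 -0.3453] cen [ 0.4632 -0.3449] tub [ 0.4628 -0.3433]
dark [144, 210, 53, 11, 366] circ [0.5134 0.3203] cen [0.5141 0.3204] tub [0.5135 0.3189]
t 50.5 pos [ 0.4944 -0.302   0.1877] xaxis [ 0.996 -0.094  0.001] ang -5.41 z [ 0.001  0.    -1.   ] F [ 0.3  0.7 -0. ] T [ 0.03  0.07 -0.04] open 0.0922 q [-0.02  0.45  0.68  1.8  -0.33  1.    0.7 ]
top blue [46, 11, 81, 43, 537] [85.6 32. ] @z 0.074 [0.9238 0.5218]
top blue [261, 106, 109, 99, 6369] [318.6 157.1] @z 0.074 [0.6345 0.0013]
top lid [119, 170, 109, 96, 8468] [174.  217.8] @z 0.013 [0.5124 0.3238]
scene blue [260, 197, 11, 20, 56] [264.6 206.2] @z 0.074 [ 0.6533 -0.0963]
scene blue [253, 197, 104, 63, 1680] [303.2 228.1] @z 0.074 [0.7054 0.0134]
scene blue [504, 374, 89, 26, 708] [553.4 388.1] @z 0.074 [0.9958 0.5422]
scene lid [387, 183, 92, 67, 3835] [434.8 217.5] @z 0.013 [0.534  0.3257]
scene lid [420, 206, 31, 10, 172] [435.3 210.7] @z 0.013 [0.5077 0.3262]
```

View pics/topE.png

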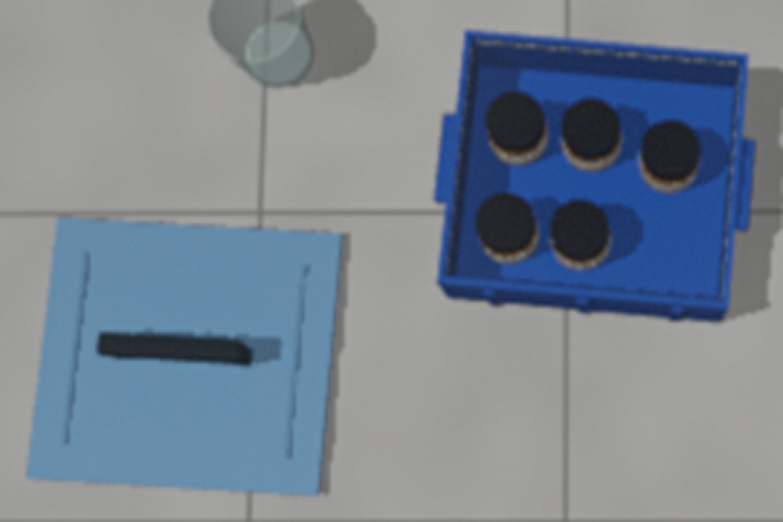

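View pics/scene7.png

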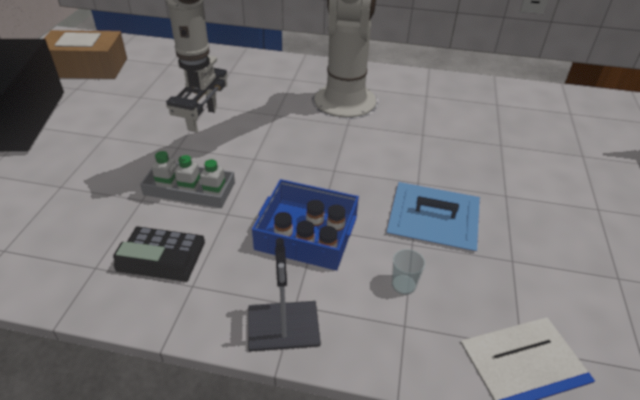

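```bash
python3 - <<'E'
from h import *
im=cv2.imread('pics/scene7.png')
cv2.imwrite('pics/scE.png',cv2.resize(im[175:275,245:365],None,fx=6,fy=6,interpolation=cv2.INTER_CUBIC))
im=cv2.imread('pics/top7.png')
cv2.imwrite('pics/topF.png',cv2.resize(im[98:212,255:375],None,fx=5.2,fy=5.2,interpolation=cv2.INTER_CUBIC))
E
```

```text
(no output)
```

View pics/scE.png

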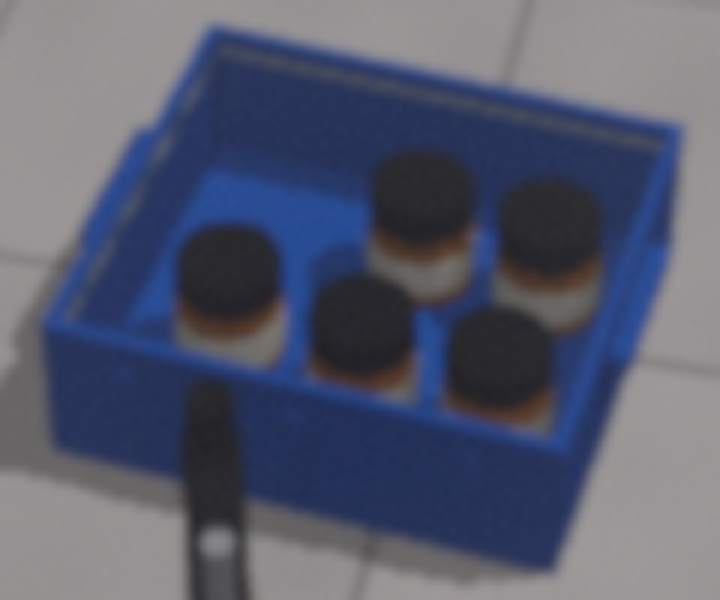

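View pics/topF.png

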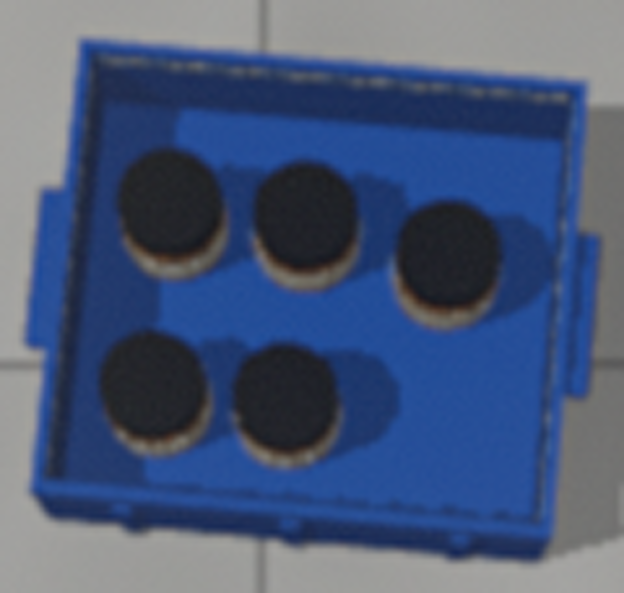

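```bash
python3 - <<'E'
from h import *
t=Cam('top');s=Cam('scene')
def f(P,cam,k,o,z=.074):
    c=[cam.pt(((p[0]+.5)/k-.5+o[0],(p[1]+.5)/k-.5+o[1]),z) for p in P]
    print(np.mean(c,0).round(4),[np.degrees(np.arctan2(*(c[(i+1)%4]-c[i])[::-1])).round(1) for i in range(4)],[np.hypot(*(c[(i+1)%4]-c[i])).round(4) for i in range(4)])
print('tub scene');f([(212,25),(683,127),(568,447),(45,325)],s,6,(245,175))
print('tub top');f([(80,41),(587,84),(551,522),(33,491)],t,5.2,(255,98))
for nm,p in zip('ABCD5',[(363,317),(500,350),(549,220),(422,188),(230,265)]):  # cap top-face centres
    print(nm,s.pt(((p[0]+.5)/6-.5+245,(p[1]+.5)/6-.5+175),.059).round(4))
for nm,p in zip('BADC5',[(171,200),(306,214),(287,398),(153,383),(448,252)]):
    print(nm,t.pt(((p[0]+.5)/5.2-.5+255,(p[1]+.5)/5.2-.5+98),.059).round(4))
print('lid top');f([(57,217),(343,235),(318,494),(27,478)],t,2.9,(110,95),.013)
print('handle',t.pt(((175+.5)/2.9+109.5,(345+.5)/2.9+94.5),.057), t.pt(((99+.5)/2.9+109.5,(340+.5)/2.9+94.5),.057), t.pt(((250+.5)/2.9+109.5,(350+.5)/2.9+94.5),.057))
E
```

```text
tub scene
[0.648  0.0108] [np.float64(84.7), np.float64(-5.1), np.float64(-94.7), np.float64(174.7)] [np.float64(0.2116), np.float64(0.1895), np.float64(0.2123), np.float64(0.1916)]
tub top
[0.6464 0.0095] [np.float64(-95.3), np.float64(174.5), np.float64(86.3), np.float64(-5.0)] [np.float64(0.2125), np.float64(0.1856), np.float64(0.2109), np.float64(0.1918)]
A [0.6879 0.0141]
B [0.6936 0.0713]
C [0.6159 0.0772]
D [0.6088 0.0218]
5 [ 0.6711 -0.0453]
B [0.6857 0.0692]
A [0.6794 0.0125]
D [0.6006 0.0204]
C [0.6072 0.0761]
5 [ 0.6627 -0.0469]
lid top
[0.5146 0.3241] [np.float64(-93.9), np.float64(176.1), np.float64(86.8), np.float64(-3.2)] [np.float64(0.2243), np.float64(0.2001), np.float64(0.2217), np.float64(0.2026)]
handle [0.51590823 0.31943434] [0.51980139 0.37586784] [0.5120251  0.26385269]
```

```bash
python3 - <<'E'
from h import *
go([.515,.323,.14],-3.6)
E
```

```text
at [ 0.4944 -0.302   0.1877] ang -5.4 turn -1.8 then shift [ -18.8 -625.    47.7] dist 627.0 q7 0.7 t 50.5
```

Call:
apply_moves(
  steps=[-1,0,0,0,-2,-1,-1,-52,0,0,-1,-1,-52,0,0,-1,-1,-52,0,0,-1,-1,-52,0,0,-1,-2,-52,0,0,-1,-2,-52,0,0,-1,-2,-52,0,0,-1,-2,-52,0,0,-1,-2,-52,0,0,-1,-2,-52,0,0,-1,-2,-52,0,0,-1,-1,-53,0,0,-1,0,0,45,0,-1,0,0,0,0,-1,0,0,0,0],
)

```text
time_s: 52.5
tool_pos: [0.5116, 0.3236, 0.1427]
tcp_rot: [1.0, -0.029, 0.0, 0.0]
contact_force: [0.2, 0.1, 0.3]
opening: 0.0923
```

```bash
python3 - <<'E'
from h import *
st();go([.515,.323,.028],-3.6);img('scene','pics/scene8.png')
E
```

```text
t 52.5 pos [0.5116 0.3236 0.1427] xaxis [ 0.998 -0.057  0.   ] ang -3.27 z [ 0. -0. -1.] F [0.2 0.1 0.3] T [-0.05  0.05 -0.05] open 0.0923 q [-0.96  0.52  0.47  1.77 -0.29  0.93 -0.43]
at [0.5116 0.3236 0.1427] ang -3.3 turn 0.3 then shift [  3.4   0.3 114.7] dist 115.0 q7 -0.43 t 52.5
```

View pics/scene8.png

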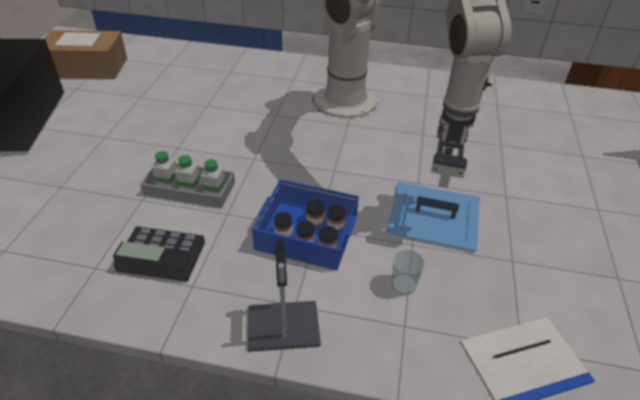

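Call:
apply_moves(
  steps=[-1,3,0,40,0,-1,0,0,40,0,-1,0,0,25,0,-1,0,0,9,0,-1,0,0,0,0,-1,0,0,0,0,1,0,0,0,0,1,0,0,0,0,1,0,0,0,0,1,0,0,0,0,1,0,0,0,0,1,0,0,0,0,1,0,0,0,0,1,0,0,0,0],
  newtons=45,
)

```text
time_s: 54.3
tool_pos: [0.5148, 0.3236, 0.0277]
tcp_rot: [1.0, -0.029, 0.0, -0.0]
contact_force: [0.9, -0.2, 0.0]
opening: 0.0178
```

```bash
python3 - <<'E'
from h import *
st()
E
```

```text
t 54.3 pos [0.5148 0.3236 0.0277] xaxis [ 0.998 -0.057  0.   ] ang -3.29 z [ 0.  0. -1.] F [ 0.9 -0.2  0. ] T [-0.04  0.01  0.  ] open 0.0178 q [-0.9   0.68  0.4   1.81 -0.38  0.73 -0.36]
```

Call:
apply_moves(
  steps=[1,0,0,-10,0,1,0,0,-30,0,1,0,0,-40,0,1,0,0,-40,0,1,0,0,-20,0,1,0,0,0,0,1,0,0,0,0,1,0,0,0,0],
)

```text
time_s: 55.3
tool_pos: [0.5134, 0.323, 0.1658]
tcp_rot: [1.0, -0.029, -0.001, 0.001]
contact_force: [0.0, -0.4, -3.6]
opening: 0.0173
```

```bash
python3 - <<'E'
from h import *
for _ in range(1):st()
img('top','pics/top9.png'); img('scene','pics/scene9.png');go([.647,.010,.17],-5)
E
```

```text
t 55.3 pos [0.5134 0.323  0.1658] xaxis [ 0.998 -0.057 -0.003] ang -3.28 z [-0.003 -0.002 -1.   ] F [ 0.  -0.4 -3.6] T [-0.09  0.04  0.  ] open 0.0173 q [-0.97  0.49  0.49  1.74 -0.27  0.98 -0.44]
at [0.5139 0.3231 0.1663] ang -3.3 turn 1.7 then shift [159.9 300.4  -3.4] dist 340.0 q7 -0.44 t 55.4
```

View pics/scene9.png

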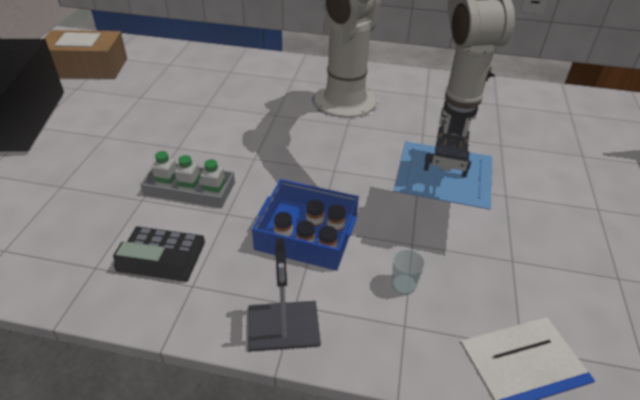

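Call:
apply_moves(
  steps=[1,0,0,0,1.7,1,22,42,0,0,1,23,43,0,0,1,23,43,0,0,1,23,43,0,0,1,23,43,0,0,1,23,43,0,0,1,23,43,0,0,1,0,0,0,0,1,0,0,0,0,1,0,0,0,0],
)

```text
time_s: 56.78
tool_pos: [0.6475, 0.013, 0.1673]
tcp_rot: [0.999, -0.042, -0.0, -0.001]
contact_force: [-1.0, 0.8, -2.2]
opening: 0.0173
```

```bash
python3 - <<'E'
from h import *
st();go([.647,.010,.100],-5)
E
```

```text
t 56.77 pos [0.6475 0.013  0.1673] xaxis [ 0.996 -0.085 -0.001] ang -4.87 z [-0.001  0.001 -1.   ] F [-1.   0.8 -2.2] T [-0.05  0.08 -0.01] open 0.0173 q [-0.44  0.57  0.54  1.64 -0.33  1.03  0.11]
at [0.6475 0.013  0.1673] ang -4.9 turn 0.1 then shift [-0.1  3.1 67.3] dist 67.0 q7 0.11 t 56.77
```

Call:
apply_moves(
  steps=[1,0,3,25,0,1,0,0,20,0,1,0,0,10,0,1,0,0,0,0,1,0,0,0,0],
)

```text
time_s: 57.4
tool_pos: [0.6482, 0.0079, 0.1134]
tcp_rot: [0.999, -0.043, 0.001, -0.0]
contact_force: [-0.7, 0.3, -2.3]
opening: 0.0176
```

```bash
python3 - <<'E'
from h import *
st();go([.647,.010,.100],-5)
im=img('scene','pics/scene10.png')
cv2.imwrite('pics/scF.png',cv2.resize(im[165:275,240:370],None,fx=5.4,fy=5.4,interpolation=cv2.INTER_CUBIC))
im=img('top','pics/top10.png')
cv2.imwrite('pics/topG.png',cv2.resize(im[90:220,245:385],None,fx=4.5,fy=4.5,interpolation=cv2.INTER_CUBIC))
E
```

```text
t 57.4 pos [0.6482 0.0079 0.1134] xaxis [ 0.996 -0.087  0.001] ang -4.98 z [ 0.001 -0.    -1.   ] F [-0.7  0.3 -2.3] T [-0.07  0.03 -0.01] open 0.0176 q [-0.41  0.63  0.51  1.67 -0.37  0.93  0.15]
at [0.6482 0.0079 0.1134] ang -5.0 turn 0.0 then shift [-1.4 -2.  13.4] dist 14.0 q7 0.15 t 57.4
```

View pics/scF.png

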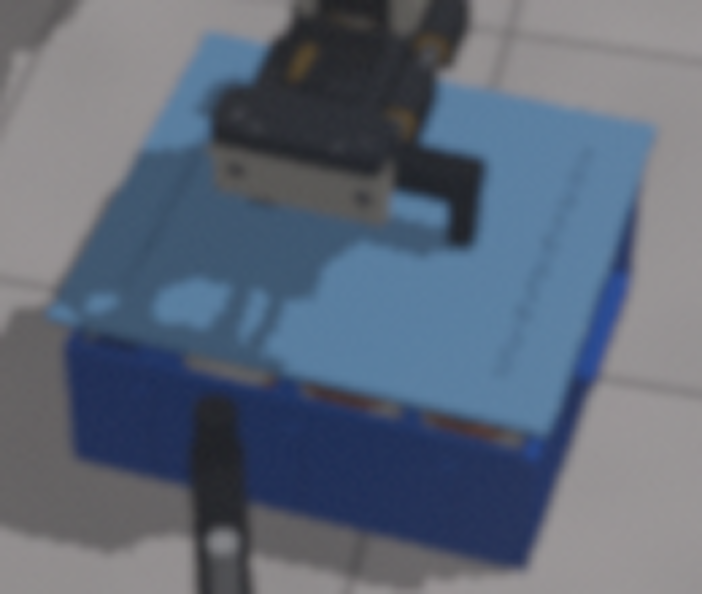

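View pics/topG.png

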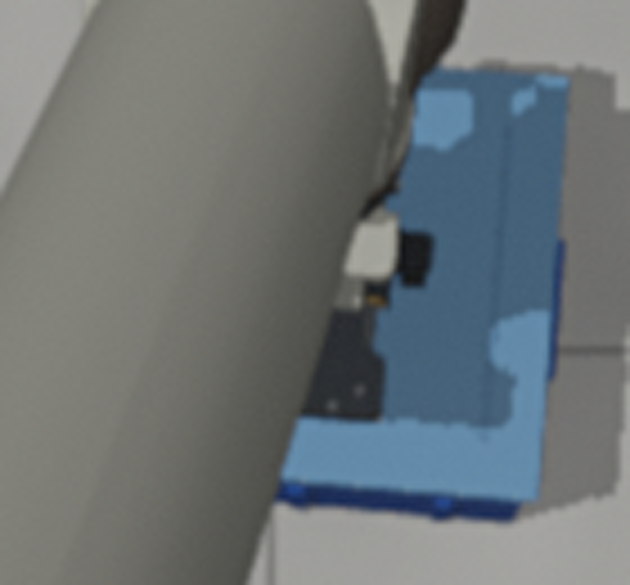

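```bash
python3 - <<'E'
from h import *
t=Cam('top');s=Cam('scene')
def f(P,cam,k,o,z=.074):
    c=[cam.pt(((p[0]+.5)/k-.5+o[0],(p[1]+.5)/k-.5+o[1]),z) for p in P]
    print(np.round(c,4).tolist(),np.mean(c,0).round(4),[np.degrees(np.arctan2(*(c[(i+1)%4]-c[i])[::-1])).round(1) for i in range(4)],[np.hypot(*(c[(i+1)%4]-c[i])).round(4) for i in range(4)])
f([(207,33),(658,128),(545,437),(49,312)],s,5.4,(240,165),.0985)
f([(570,74),(538,500)],t,4.5,(245,90),.0985)
f([(587,84),(551,522)],t,5.2,(255,98))
E
```

```text
[[0.5411, -0.0913], [0.5608, 0.1302], [0.7625, 0.1115], [0.7386, -0.1088]] [0.6507 0.0104] [np.float64(84.9), np.float64(-5.3), np.float64(-96.2), np.float64(174.9)] [np.float64(0.2223), np.float64(0.2026), np.float64(0.2216), np.float64(0.1983)]Traceback (most recent call last):
  File "<stdin>", line 7, in <module>
  File "<stdin>", line 5, in f
IndexError: list index out of range
```

Call:
apply_moves(
  steps=[1,-2,0,4,0,1,0,0,3,0,1,0,0,2,0,1,0,0,2,0,1,0,0,2,0,1,0,0,2,0,1,0,0,0,0,1,0,0,0,0],
)

```text
time_s: 58.5
tool_pos: [0.6457, 0.008, 0.0977]
tcp_rot: [0.999, -0.044, 0.0, 0.0]
contact_force: [-0.1, -0.3, -2.5]
opening: 0.0175
```

```bash
python3 -c "
from h import *
st()"
```

```text
t 58.5 pos [0.6457 0.008  0.0977] xaxis [ 0.996 -0.087  0.   ] ang -4.99 z [ 0. -0. -1.] F [-0.1 -0.3 -2.5] T [-0.07  0.07  0.02] open 0.0175 q [-0.41  0.65  0.5   1.69 -0.38  0.9   0.15]
```

Call:
apply_moves(
  steps=[1,0,0,2,0,1,0,0,1,0,1,0,0,1,0,1,0,0,0,0,1,0,0,0,0],
)

```text
time_s: 59.12
tool_pos: [0.6456, 0.008, 0.0938]
tcp_rot: [0.999, -0.044, 0.0, -0.0]
contact_force: [-0.5, -0.4, -1.7]
opening: 0.0175
```

```bash
python3 -c "
from h import *
st()"
```

```text
t 59.12 pos [0.6456 0.008  0.0938] xaxis [ 0.996 -0.087  0.   ] ang -4.99 z [ 0.  0. -1.] F [-0.5 -0.4 -1.7] T [-0.08  0.13  0.04] open 0.0175 q [-0.41  0.65  0.5   1.69 -0.38  0.9   0.16]
```

Weight is starting to transfer; one more millimetre, then release and retreat.

Call:
apply_moves(
  steps=[1,0,0,1,0,1,0,0,0,0,1,0,0,0,0,0,0,0,0,0,0,0,0,0,0,0,0,0,0,0,0,0,0,0,0,0,0,0,-20,0,0,0,0,-40,0,0,0,0,-50,0,0,0,0,-40,0,0,-20,50,0,0,0,-20,50,0,0,0,-20,50,0,0,0,-20,50,0,0,0,0,50,0,0,0,0,50,0,0,0,0,0,0,0],
)

```text
time_s: 61.38
tool_pos: [0.5378, -0.2902, 0.2448]
tcp_rot: [0.999, -0.048, 0.001, 0.002]
contact_force: [-0.3, -0.1, 0.1]
opening: 0.046
```

```bash
python3 - <<'E'
from h import *
st()
im=img('scene','pics/scene11.png')
im2=img('top','pics/top11.png')
cv2.imwrite('pics/topH.png',np.hstack([cv2.resize(im2[85:215,245:380],None,fx=2.9,fy=2.9,interpolation=cv2.INTER_CUBIC),cv2.resize(im[160:290,240:375],None,fx=2.9,fy=2.9,interpolation=cv2.INTER_CUBIC)]))
E
```

```text
t 61.38 pos [ 0.5378 -0.2902  0.2448] xaxis [ 0.995 -0.095  0.002] ang -5.47 z [ 0.001 -0.004 -1.   ] F [-0.3 -0.1  0.1] T [-0.08  0.06  0.06] open 0.046 q [-0.04  0.44  0.66  1.67 -0.29  1.13  0.6 ]
```

View pics/topH.png

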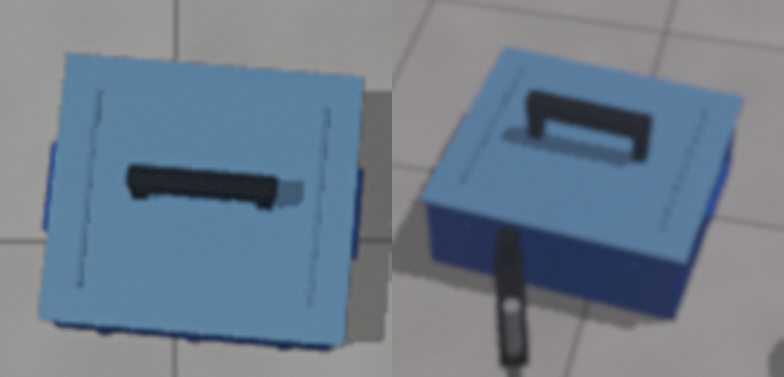

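View pics/scene11.png

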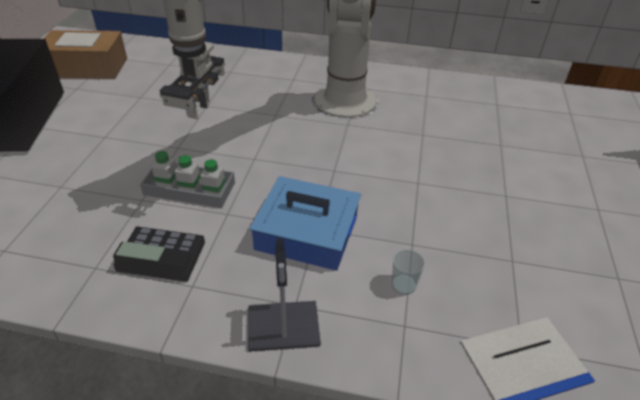

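```bash
python3 - <<'E'
from h import *
t=Cam('top');s=Cam('scene')
def f(P,cam,k,o,z=.079):
    c=[cam.pt(((p[0]+.5)/k-.5+o[0],(p[1]+.5)/k-.5+o[1]),z) for p in P]
    print(np.mean(c,0).round(4),[np.degrees(np.arctan2(*(c[(i+1)%4]-c[i])[::-1])).round(1) for i in range(4)],[np.hypot(*(c[(i+1)%4]-c[i])).round(4) for i in range(4)])
f([(66,54),(363,76),(343,345),(39,318)],t,2.9,(245,85))
f([(506-392,46),(743-392,98),(686-392,263),(422-392,200)],s,2.9,(240,160))
E
```

```text
[0.6437 0.0098] [np.float64(-94.7), np.float64(174.9), np.float64(84.7), np.float64(-4.8)] [np.float64(0.2221), np.float64(0.2031), np.float64(0.221), np.float64(0.2007)]
[0.6485 0.0115] [np.float64(84.4), np.float64(-4.7), np.float64(-95.1), np.float64(175.3)] [np.float64(0.2207), np.float64(0.2011), np.float64(0.2207), np.float64(0.2031)]
```

```bash
python3 -c "
from plant import ctrl
print(ctrl.close_job())"
```

```text
the job is handed in; nothing more can be done
None
```

The job is finished and handed in at about 61 s of the 210 s allowed; no verdict was reported.

**What was done:**
- All three tall bottles, including the one left in the tub, stand in a row in the grey tray.
- The four bench jars were lowered into the tub beside the one already there, each held until it reached the floor. All five stood upright before the lid went on.
- The lid was knocked about 4 cm aside partway through. I measured it again, picked it up by its handle and lowered it onto the tub, and it went in without catching.

**Last checks:**
- **Lid:** both cameras show the plate resting evenly on the rim. It was within about 3 mm of the tub's centre and under 1° off its direction. At release, the gripper height matched the height expected for a fully home lid (93.8 mm measured, about 94 mm expected).
- **Bottles, meter and beaker:** the bottles are upright in the tray. The meter and beaker look unmoved in the pictures, though I did not measure them at the end.
- **Gripper:** it was clear of everything when I handed in.

**Where the readings disagreed:** inside the tub, the two cameras differed by about 8 mm in x for the jar caps and about 2 to 5 mm for the lid centre. I used values between the two, which matched the arm's own positions when it set the jars down. The lid has 5 mm of play and went in without side force, so I took no further step.

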